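# Make up a table kit and a stove kit from loose hardware

### The job

Make up two fitting kits from the loose hardware on the bench. The table kit goes in the blue tray: the bar handle, the levelling foot and the castor wheel; the stove kit goes in the yellow tray: the brass valve and the green knob. Set every part down standing the way up it stands now, flat on the tray's floor, no two parts in the same compartment, and leave the black knob, the jar and the spanner where they are.

Things in the scene. Friction and masses are not known exactly. Their poses are not given: they have to be found in the camera images.
- blue_tray: Blue painted sheet-metal tray for the table kit, fixed to the bench, open on top, 118 mm (its x) by 244 mm (its y) outside, 24 mm high, walls and dividers 4 mm, floor 4 mm thick. Three equal compartments in a row along its y, centres at y = -80, 0, +80 mm; each 110 mm (x) by 76 mm (y) inside. Origin: centre of its underside; z up.
- yellow_tray: Yellow painted sheet-metal tray for the stove kit, fixed to the bench, open on top, 118 mm (its x) by 244 mm (its y) outside, 24 mm high, walls and dividers 4 mm, floor 4 mm thick. Three equal compartments in a row along its y, centres at y = -80, 0, +80 mm; each 110 mm (x) by 76 mm (y) inside. Origin: centre of its underside; z up.
- handle: Silver bar handle standing like a bridge, 96 mm long (x): round bar 12 mm thick along its x, centre line 42 mm above the underside; 12 mm legs at x = -39, +39 mm on foot plates 18 (x) by 26 (y) by 5 mm; free under the bar between the legs (36 mm high). Fits a compartment only with its x along the tray's x. About 150 g. Origin: midway between the feet, at their undersides; z up.
- foot: Levelling foot: black plastic disc 48 mm across and 7 mm thick, tapering up to 14 mm, a small steel hexagon nut 25 mm across up to 22 mm, then an upright threaded steel stem about 17 mm thick, top at 75 mm. About 140 g. Origin: centre of its underside; z up through it.
- wheel: Castor wheel lying flat: black rubber tyre 52 mm across and 26 mm high with a white centre, and an upright steel axle sleeve 24 mm across on its middle from 26 mm up to 52 mm. About 160 g. Origin: centre of its underside; z up through it.
- valve: Brass gas valve standing upright: hexagonal base 42 mm across its corners and 20 mm high, on it a round brass neck 26 mm across from 20 mm up to 54 mm; a copper outlet pipe 15 mm thick sticks out of the base along its +x to 32 mm from the axis, 11 mm above the underside. About 220 g. Origin: centre of the base's underside (outlet not counted); z up through the neck.
- green_knob: Green control knob lying on its skirt: skirt 48 mm across and 14 mm high, on it a round grip 32 mm across from 14 mm up to 42 mm, with a white line on top. About 70 g. Origin: centre of its underside; z up through it.
- black_knob: Black control knob of the same shape as the green one; not wanted, to be left where it stands (skirt 48 mm, grip 32 mm, height 42 mm). Origin: centre of its underside; z up through it.
- jar: Amber glass jar with a steel cap, 68 mm across, 100 mm high, beyond the trays; to be left alone. Origin: centre of its underside; z up through it.
- spanner: Steel spanner about 180 mm long lying flat on the bench beyond the trays; to be left alone. Origin: middle of its underside; x along it.

How it is judged (in metres and radians):
At the end, for the whole second after the job is handed in: Handle, foot, wheel in the blue tray, valve and green knob in the yellow, each upright within 0.12 rad, centre within 52 mm of the tray's long centre line, underside flat on its floor (within 5 mm), no two in one compartment, at rest; black knob, jar, spanner within 30 mm of their start (x of handle in the frame of blue_tray between -0.052 and 0.052 m and y of handle in the frame of blue_tray between -0.115 and 0.115 m and z of handle in the frame of blue_tray between -0.001 and 0.009 m and angle between each of handle, foot, wheel, valve, green_knob's own z axis and vertical below 0.12 rad and linear speed of each of handle, foot, wheel, valve, green_knob below 0.02 m/s and angular speed of each of handle, foot, wheel, valve, green_knob below 0.2 rad/s and x of foot in the frame of blue_tray between -0.052 and 0.052 m and y of foot in the frame of blue_tray between -0.115 and 0.115 m and z of foot in the frame of blue_tray between -0.001 and 0.009 m and x of wheel in the frame of blue_tray between -0.052 and 0.052 m and y of wheel in the frame of blue_tray between -0.115 and 0.115 m and z of wheel in the frame of blue_tray between -0.001 and 0.009 m and x of valve in the frame of yellow_tray between -0.052 and 0.052 m and y of valve in the frame of yellow_tray between -0.115 and 0.115 m and z of valve in the frame of yellow_tray between -0.001 and 0.009 m and x of green_knob in the frame of yellow_tray between -0.052 and 0.052 m and y of green_knob in the frame of yellow_tray between -0.115 and 0.115 m and z of green_knob in the frame of yellow_tray between -0.001 and 0.009 m and (y of handle in the frame of blue_tray between -0.119 and -0.041 m or y of foot in the frame of blue_tray between -0.119 and -0.041 m or y of wheel in the frame of blue_tray between -0.119 and -0.041 m) and (y of handle in the frame of blue_tray between -0.039 and 0.039 m or y of foot in the frame of blue_tray between -0.039 and 0.039 m or y of wheel in the frame of blue_tray between -0.039 and 0.039 m) and (y of handle in the frame of blue_tray between 0.041 and 0.119 m or y of foot in the frame of blue_tray between 0.041 and 0.119 m or y of wheel in the frame of blue_tray between 0.041 and 0.119 m) and not (y of valve in the frame of yellow_tray between -0.119 and -0.041 m and y of green_knob in the frame of yellow_tray between -0.119 and -0.041 m) and not (y of valve in the frame of yellow_tray between -0.039 and 0.039 m and y of green_knob in the frame of yellow_tray between -0.039 and 0.039 m) and not (y of valve in the frame of yellow_tray between 0.041 and 0.119 m and y of green_knob in the frame of yellow_tray between 0.041 and 0.119 m) and distance of each of black_knob, jar, spanner from where it was at the start of the episode below 0.03 m); the robot touches nothing.
It fails at once if the black knob is moved more than 30 mm (distance of black_knob from where it was at the start of the episode above 0.03 m).
It fails at once if the jar is moved more than 30 mm (distance of jar from where it was at the start of the episode above 0.03 m).
It fails at once if the spanner is moved more than 30 mm (distance of spanner from where it was at the start of the episode above 0.03 m).
It also fails if it takes over 122 s, if anything falls off the work surface, if the arm or the gripper's body presses on something with over 40 N, if the wrist force passes 120 N, or if a joint passes its speed limit or range.

### The arm

A 6-joint arm with a two-finger parallel gripper is mounted at the origin on the work surface. World frame = base frame: x ahead of the robot, y to its left, z up, the work surface at z = 0. Lengths are in mm, angles in rad, forces in N, time in s.
With the tool pointing down it reaches from about 325 to 750 mm from the base axis. Payload 7.6 kg.
Tool frame: the origin (TCP) lies at the very end of the fingers, on their centre line; the grasp point (between the pads) lies 19 mm behind it (bot.hold_point_z is the distance from the TCP to the grasp point, in mm); x points along the fingers, y is the direction in which the jaws open and shut, and the axes are right-handed (so a half turn about x gives the same grasp; the last joint's range is limited). The gripper opens to 85 mm and grips with 20 to 120 N. Pads are 22 mm wide; open, the fingers measure 114 mm over their backs; the gripper's body (76 mm by 85 mm) begins 54 mm behind the grasp point. The pads swing forward as they close: fully open they stand 13 mm farther back than shut.
Start: joints at [-1.281, 0.052, 1.401, -0, 1.689, -0.07], TCP at [184.871, -491.394, 231.323] pointing down, gripper open.
Joint ranges: [-2.9, 2.9], [-0.91, 2.17], [0.12, 2.37], [-1.06, 4.2], [0.26, 2.73], [-2.93, 2.93]. Speed limits (rad/s): [2.57, 2.57, 3.01, 3.14, 3.14, 3.14].

### API

Orientations are given as a unit quaternion [x, y, z, w].
In Python, from cell import bot gives the robot as it stands.
- The arm moves only by the tool send_rows, never from a script. Its argument "commands" is a list of rows, each an object of numbers: "x", "y", "z": the shift along the tool's x, y, z scaled (see below); "rx", "ry", "rz": the turn, a rotation vector about the tool's x, y, z scaled (see below); "claw": the closure, from -1 (fully open) to 1 (shut). In form: [{"x": .., "y": .., "z": .., "rx": .., "ry": .., "rz": .., "claw": ..}, ...]. A call has 1 to 5 rows; each row shifts and turns the commanded pose from where the row before left it, along the tool's axes as they then stand; what a row does not reach is not made up. The controller multiplies each number of a shift by 0.075 m and each number of a turn by 90 degrees. A row lasts 1/10 s, in which the tool goes at most 50 mm and 8.59 degrees, less where a joint would pass 70% of its speed; a pose out of reach is approached as far as the arm can. A call with a number of a shift or a turn outside -1 to 1 is refused whole. A call with a gripper value outside its range is refused whole. The fingers move at their own pace and stop on an object; "force" is the grip in N (left out, the last holds). Time passes only in rows, so rows that do not move let the fingers close. It gives the time, the measured TCP pose, the force and the opening at its end, in the units of the state.
- bot.get_state(): the state, without advancing time (a new reading comes with each control period).
- bot.grab_frame(name): name is "side" or "top" or "wrist"; returns a dict with "image" (480x640x3 uint8, red, green, blue), "depth" (480x640 float32, mm along the optical axis (not along the pixel's ray), 0 where there is no reading), "fx", "fy", "cx", "cy" (pixels), "dist" ([k1, k2, p1, p2, k3] as OpenCV has them; the pictures are not rectified), "R" (3x3) and "t" (3): a world point X has camera coordinates R X + t. Camera axes: x right, y down, z forward; pixel columns grow to the right and rows downward; lengths in mm; the calibration is good to about 2 mm. A picture is of the moment at which its call begins.
- bot.job_done(): hands the job in, once; it reports no verdict.
The state is a dict: "t": time; "joint_pos": joint angles; "joint_vel": joint speeds; "tau": joint torques, N m; "tcp_pos": TCP position; "tool_rot": TCP orientation; "wrist_force": force on the tool from outside, world axes, zero at the start; "wrist_torque": the same for the moment, N m; "opening": finger opening in mm.
Only numpy, scipy, OpenCV 4.12 (cv2) and the standard library are available. Lean on these libraries where they do the work, as an engineer would, in place of code of your own. Each camera call takes 0.05 s, during which the arm holds its last target.

## Working session

There is one attempt and no reset: what is moved stays moved. The work goes in short steps, Python scripts to look and compute and a tool call to move; the robot and the scene stay as the last step left them, time stands still between calls to the robot, and variables do not carry over. Pictures are saved under pics/ and viewed, and the job is handed in when it is done.

Besides the shell and the picture viewer there is one more tool, called after "Request:" by a JSON object that holds its "method" and its "body", one argument or row to a line. send_rows: Moves the arm, as the interface text tells. Its arguments: {"type":"object","properties":{"commands":{"type":"array","items":{"type":"object","properties":{"x":{"type":"number","minimum":-1,"maximum":1},"y":{"type":"number","minimum":-1,"maximum":1},"z":{"type":"number","minimum":-1,"maximum":1},"rx":{"type":"number","minimum":-1,"maximum":1},"ry":{"type":"number","minimum":-1,"maximum":1},"rz":{"type":"number","minimum":-1,"maximum":1},"claw":{"type":"number"}}}},"force":{"type":"number"}},"required":["commands"]}

```bash
ls; mkdir -p pics
python3 - <<'E'
from cell import bot
import cv2,numpy as np
s=bot.get_state();print(s)
for n in("top","side"):
    f=bot.grab_frame(n);cv2.imwrite(f"pics/{n}0.png",f["image"][:,:,::-1]);np.savez(f"{n}0.npz",**{k:np.array(v) for k,v in f.items()})
    print(n,f["fx"],f["cx"],f["cy"],f["dist"],f["R"],f["t"])
E
```

```text
pics
{'t': 0.0, 'joint_pos': array([-1.28130888e+00,  5.28501716e-02,  1.40173095e+00,  2.95534425e-05,
        1.68852787e+00, -7.02511372e-02]), 'joint_vel': array([-0.00054038, -0.00134932,  0.00128129, -0.00022005, -0.00059871,
       -0.00014764]), 'tau': array([-5.89753057e-06, -3.81661713e+01, -3.60184622e+01, -1.04439059e-04,
        6.12738077e-03,  1.35453121e-05]), 'tcp_pos': array([ 184.78825249, -491.10396751,  230.46224044]), 'tool_rot': array([-0.69565034, -0.12703728,  0.695747  , -0.12596923]), 'wrist_force': array([-0.14108553,  0.01605364, -0.09739379]), 'wrist_torque': array([-0.03364159, -0.04772592, -0.01722382]), 'opening': 85.39527154216567}
top 477.32466734559864 309.1483857992621 242.7476836262241 [0.0024234 0.        0.        0.        0.       ] [[-0.0097526  -0.99977379 -0.01890136]
 [-0.99707414  0.01115596 -0.07562217]
 [ 0.07581593  0.01810854 -0.99695738]] [ 23.95290347 590.18413472 911.94419359]
side 540.638173789853 318.25130129063643 226.27419866207285 [-0.16076456  0.          0.          0.          0.        ] [[-0.811084   -0.5845813   0.02018554]
 [-0.33597687  0.43735104 -0.83417241]
 [ 0.47881342 -0.68336577 -0.55113422]] [473.12877541 235.96563171 739.66490077]
```

View pics/top0.png

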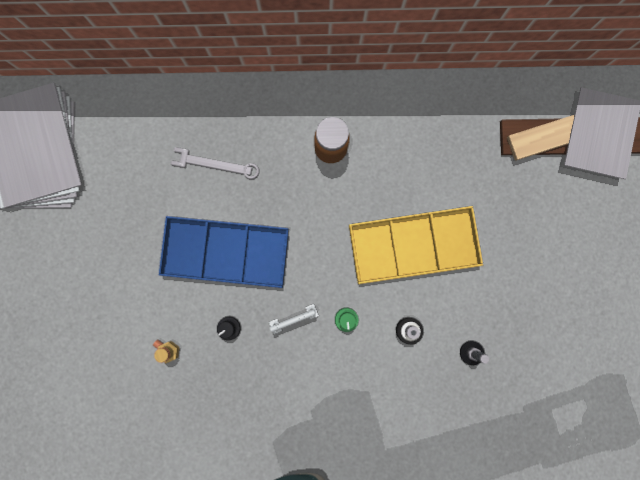

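View pics/side0.png

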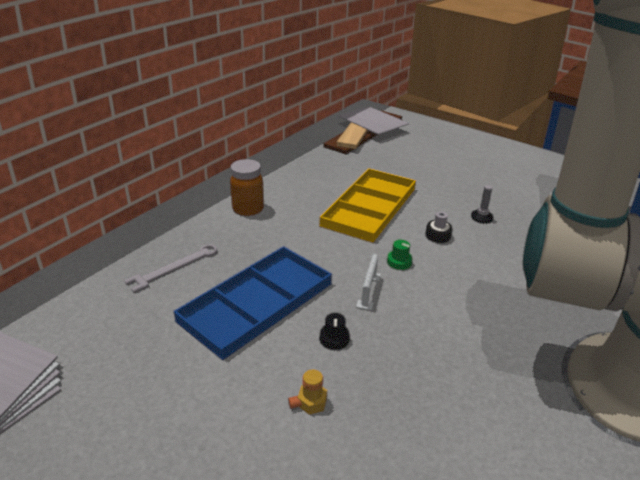

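The top view shows the valve (166,355), black knob (228,328), handle (294,320), green knob (347,320), wheel (410,331), foot (472,353), the blue tray (225,252) and the yellow tray (415,246). Next I'll measure them.

```bash
cat > h.py <<'E'
import numpy as np,cv2
def K(f): return np.array([[float(f["fx"]),0,float(f["cx"])],[0,float(f["fy"]),float(f["cy"])],[0,0,1]])
def plane(f,uv,z):
    uv=np.asarray(uv,float).reshape(-1,1,2)
    n=cv2.undistortPoints(uv,K(f),np.array(f["dist"],float)).reshape(-1,2)
    d=np.c_[n,np.ones(len(n))]@f["R"]; c=-f["R"].T@f["t"]
    return c+d*((z-c[2])/d[:,2])[:,None]
def cloud(f):
    v,u=np.mgrid[0:480,0:640]
    uv=np.c_[u.ravel(),v.ravel()].astype(float).reshape(-1,1,2)
    n=cv2.undistortPoints(uv,K(f),np.array(f["dist"],float)).reshape(-1,2)
    P=np.c_[n,np.ones(len(n))]*f["depth"].reshape(-1,1)
    return ((P-f["t"])@f["R"]).reshape(480,640,3)
E
python3 - <<'E'
from h import *
f=dict(np.load("top0.npz"));im=f["image"];hsv=cv2.cvtColor(im,cv2.COLOR_RGB2HSV)
P=cloud(f);Z=P[...,2]
print("bench z",np.median(Z[400:440,100:250]),Z[400:440,100:250].std())
for n,lo,hi in(("blue",(100,120,40),(125,255,255)),("yellow",(20,120,90),(32,255,255))):
    m=cv2.inRange(hsv,lo,hi); m[:200]=0;m[295:]=0
    c=max(cv2.findContours(m,0,1)[0],key=cv2.contourArea)
    pts=plane(f,c.reshape(-1,2),24)[:,:2].astype(np.float32)
    r=cv2.minAreaRect(pts);print(n,r,cv2.boxPoints(r).round(1).tolist())
m=((Z>6)&(f["depth"]>0)).astype(np.uint8);m[:295]=0;m[385:]=0
k,lab,st,ce=cv2.connectedComponentsWithStats(m)
for i in range(1,k):
    if st[i,4]<60: continue
    q=P[lab==i];zt=np.percentile(q[:,2],97);t=q[q[:,2]>zt-5]
    print(st[i],ce[i].round(),"ztop",zt.round(1),"top ctr bbox",((t.max(0)+t.min(0))/2).round(1),"ext",(t.max(0)-t.min(0)).round(1),"mean",t.mean(0).round(1))
cv2.imwrite("pics/crop0.png",cv2.resize(im[295:380,140:500,::-1],None,fx=2.2,fy=2.2,interpolation=cv2.INTER_CUBIC))
E
```

```text
bench z 0.6611021626072643 61.44827521695555
blue ((575.276123046875, 186.1703643798828), (243.25286865234375, 116.25647735595703), 83.64974212646484) [[504.1000061035156, 71.69999694824219], [619.5999755859375, 58.900001525878906], [646.5, 300.6000061035156], [531.0, 313.5]]
yellow ((584.4923706054688, -188.32106018066406), (117.46395874023438, 244.12075805664062), 7.880459785461426) [[509.6000061035156, -75.5], [543.0999755859375, -317.29998779296875], [659.4000244140625, -301.20001220703125], [625.9000244140625, -59.400001525878906]]
[270 308  47  26 335] [293. 320.] ztop 50.4 top ctr bbox [442.8  50.1  49.7] ext [40.6 85.   8.4] mean [442.7  49.6  47.9]
[335 308  24  24 451] [347. 319.] ztop 44.7 top ctr bbox [439.8 -53.6  43.5] ext [30.  28.5  7.6] mean [440.7 -53.6  42.4]
[217 316  24  24 457] [228. 328.] ztop 45.0 top ctr bbox [426.5 177.7  43.8] ext [30.2 29.1  7.5] mean [425.9 177.6  42.8]
[396 317  28  28 607] [410. 330.] ztop 53.9 top ctr bbox [ 419.4 -174.6   52.6] ext [22.6 23.   7.3] mean [ 419.3 -174.4   52.2]
[153 339  26  24 446] [166. 351.] ztop 56.6 top ctr bbox [380.7 294.8  55. ] ext [26.3 26.3  6.8] mean [381.5 295.3  54.7]
[460 341  29  24 507] [474. 353.] ztop 76.0 top ctr bbox [ 374.4 -295.7   74.9] ext [14.9 15.8  7.7] mean [ 374.2 -296.2   74.5]
```

View pics/crop0.png

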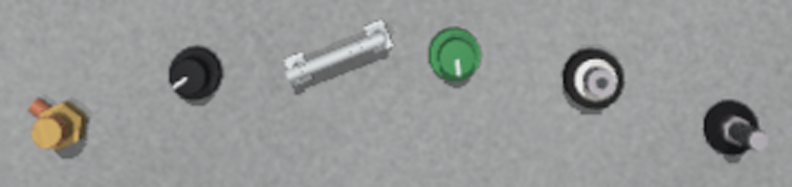

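```bash
cat >> h.py <<'E'
from scipy.spatial.transform import Rotation as Ro
def go(s,xyz=None,yaw=None,tr=True):
    """shift/turn numbers (in command units) from state to target; yaw = world angle of jaw axis (mod pi)"""
    R=Ro.from_quat(s["tool_rot"]).as_matrix()
    if xyz is not None:
        print("shift tool units total",(R.T@(np.array(xyz)-s["tcp_pos"])/75).round(3))
    y=R[:,1]; cy=np.degrees(np.arctan2(y[1],y[0]))
    print("tcp",s["tcp_pos"].round(1),"jaw yaw",cy.round(1),"down",R[:,0].round(3),"j",np.round(s["joint_pos"],2),"open",round(s["opening"],1),"t",s["t"],"F",s["wrist_force"].round(1))
    if yaw is not None:
        d=(yaw-cy+90)%180-90
        print("turn deg world",d.round(1),"rx units",(-d/90).round(3))
E
python3 - <<'E'
from h import *
from cell import bot
f=dict(np.load("top0.npz"));P=cloud(f);Z=P[...,2]
w=P[300:340,262:326].reshape(-1,3);w=w[(w[:,2]>36)&(w[:,2]<60)]
l=cv2.fitLine(w[:,:2].astype(np.float32),cv2.DIST_HUBER,0,.01,.01).ravel();print("handle yaw",np.degrees(np.arctan2(l[1],l[0])),l[2:],w[:,:2].min(0),w[:,:2].max(0))
for u in((270,326),(318,311)):print(plane(f,[u],0))
print("pipe tip",plane(f,[(156,344)],18), "jar",plane(f,[(332,130)],100),"spanner",plane(f,[(215,163)],5))
s=bot.get_state();go(s,(374.3,-296,150));print(Ro.from_quat(s["tool_rot"]).as_matrix().round(2))
E
```

```text
handle yaw -68.43812 [442.8487    50.202183] [422.5177358    7.60189555] [463.10787372  93.1396433 ]
[[427.51928385  97.39580707   0.        ]]
[[456.19860542   1.95176308   0.        ]]
pipe tip [[396.36592098 318.03900768  18.        ]] jar [[790.4989946  -27.37834581 100.        ]] spanner [[756.03791093 207.43816843   5.        ]]
shift tool units total [ 1.076 -1.544 -3.281]
tcp [ 184.8 -491.1  230.5] jaw yaw -69.4 down [-0.     0.001 -1.   ] j [-1.28  0.05  1.4   0.    1.69 -0.07] open 85.2 t 0.1 F [-0.2  0.1  0.3]
[[-0.    0.35 -0.94]
 [ 0.   -0.94 -0.35]
 [-1.   -0.   -0.  ]]
```

Request:
{"method": "send_rows", "body": {
  "commands": [
    {"x": 0.1, "y": -0.22, "z": -0.47, "claw": -1},
    {"x": 0.1, "y": -0.22, "z": -0.47, "claw": -1},
    {"x": 0.2, "y": -0.22, "z": -0.47, "claw": -1},
    {"x": 0.2, "y": -0.22, "z": -0.47, "claw": -1},
    {"x": 0.2, "y": -0.22, "z": -0.47, "claw": -1}
  ],
  "force": 50
}}

```text
invalid input at $.commands[0]: expected keys x, y, z, rx, ry, rz, claw
```

Request:
{"method": "send_rows", "body": {
  "commands": [
    {"x": 0.14, "y": -0.22, "z": -0.47, "claw": -1},
    {"x": 0.14, "y": -0.22, "z": -0.47, "claw": -1},
    {"x": 0, "y": 0, "z": 0, "claw": -1},
    {"claw": -1}
  ]
}}

```text
invalid input at $.commands[0]: expected keys x, y, z, rx, ry, rz, claw
```

Run:
```python
from h import *
from cell import bot
go(bot.get_state(),(374.3,-296,38))
f=bot.grab_frame("wrist");cv2.imwrite("pics/w1.png",f["image"][:,:,::-1])
```

```text
shift tool units total [ 2.57  -1.541 -3.281]
tcp [ 184.8 -491.1  230.5] jaw yaw -69.4 down [-0.     0.001 -1.   ] j [-1.28  0.05  1.4   0.    1.69 -0.07] open 85.2 t 0.1 F [-0.2  0.1  0.3]
```

View pics/w1.png

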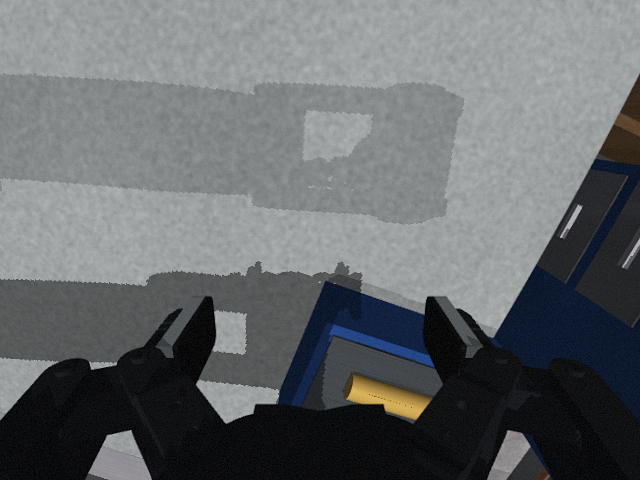

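Every row must carry all the keys, so I'm resending the move.

Request:
{"method": "send_rows", "body": {
  "commands": [
    {"x": 0.1, "y": -0.22, "z": -0.47, "rx": 0, "ry": 0, "rz": 0, "claw": -1},
    {"x": 0.1, "y": -0.22, "z": -0.47, "rx": 0, "ry": 0, "rz": 0, "claw": -1},
    {"x": 0.2, "y": -0.22, "z": -0.47, "rx": 0, "ry": 0, "rz": 0, "claw": -1},
    {"x": 0.2, "y": -0.22, "z": -0.47, "rx": 0, "ry": 0, "rz": 0, "claw": -1},
    {"x": 0.2, "y": -0.22, "z": -0.47, "rx": 0, "ry": 0, "rz": 0, "claw": -1}
  ],
  "force": 50
}}

```text
t: 0.65
tcp_pos: [321.6, -350.8, 170.6]
tool_rot: [-0.696, -0.126, 0.696, -0.126]
wrist_force: [0.7, 0.2, -0.1]
opening: 85.3
```

Request:
{"method": "send_rows", "body": {
  "commands": [
    {"x": 0.14, "y": -0.22, "z": -0.47, "rx": 0, "ry": 0, "rz": 0, "claw": -1},
    {"x": 0.14, "y": -0.22, "z": -0.46, "rx": 0, "ry": 0, "rz": 0, "claw": -1},
    {"x": 0, "y": 0, "z": 0, "rx": 0, "ry": 0, "rz": 0, "claw": -1},
    {"x": 0, "y": 0, "z": 0, "rx": 0, "ry": 0, "rz": 0, "claw": -1}
  ]
}}

```text
t: 1.05
tcp_pos: [374.6, -296.2, 150.0]
tool_rot: [-0.695, -0.127, 0.696, -0.127]
wrist_force: [0.1, -0.4, 0.2]
opening: 85.2
```

Run:
```python
from h import *
from cell import bot
go(bot.get_state(),(374.3,-296,38))
f=bot.grab_frame("wrist");cv2.imwrite("pics/w2.png",f["image"][:,:,::-1])
```

```text
shift tool units total [ 1.493e+00 -3.000e-03  1.000e-03]
tcp [ 374.6 -296.2  150. ] jaw yaw -69.3 down [-0.001  0.    -1.   ] j [-0.75 -0.04  1.66 -0.    1.53  0.46] open 85.2 t 1.05 F [ 0.1 -0.4  0.2]
```

View pics/w2.png

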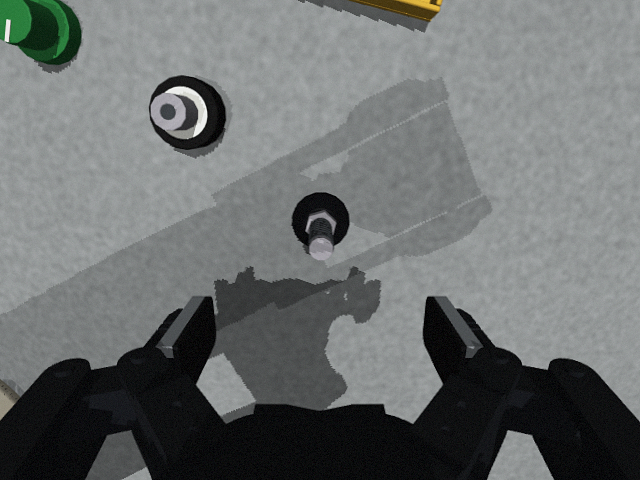

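The wrist view shows the stem at (320,245), centred between the fingers. Motion tracks well, so I'm descending to grip the foot.

Request:
{"method": "send_rows", "body": {
  "commands": [
    {"x": 0.5, "y": 0, "z": 0, "rx": 0, "ry": 0, "rz": 0, "claw": -1},
    {"x": 0.5, "y": 0, "z": 0, "rx": 0, "ry": 0, "rz": 0, "claw": -1},
    {"x": 0.3, "y": 0, "z": 0, "rx": 0, "ry": 0, "rz": 0, "claw": -1},
    {"x": 0.19, "y": 0, "z": 0, "rx": 0, "ry": 0, "rz": 0, "claw": -1},
    {"x": 0, "y": 0, "z": 0, "rx": 0, "ry": 0, "rz": 0, "claw": 1}
  ],
  "force": 50
}}

```text
t: 1.6
tcp_pos: [372.7, -296.9, 36.8]
tool_rot: [-0.695, -0.127, 0.697, -0.125]
wrist_force: [-0.4, -0.5, -0.3]
opening: 73.2
```

Request:
{"method": "send_rows", "body": {
  "commands": [
    {"x": 0, "y": 0, "z": 0, "rx": 0, "ry": 0, "rz": 0, "claw": 1},
    {"x": 0, "y": 0, "z": 0, "rx": 0, "ry": 0, "rz": 0, "claw": 1},
    {"x": 0, "y": 0, "z": 0, "rx": 0, "ry": 0, "rz": 0, "claw": 1},
    {"x": 0, "y": 0, "z": 0, "rx": 0, "ry": 0, "rz": 0, "claw": 1},
    {"x": 0, "y": 0, "z": 0, "rx": 0, "ry": 0, "rz": 0, "claw": 1}
  ]
}}

```text
t: 2.1
tcp_pos: [374.8, -297.1, 39.6]
tool_rot: [0.696, 0.126, -0.695, 0.127]
wrist_force: [-1.7, 0.6, 4.6]
opening: 14.4
```

Request:
{"method": "send_rows", "body": {
  "commands": [
    {"x": 0, "y": 0, "z": 0, "rx": 0, "ry": 0, "rz": 0, "claw": 1},
    {"x": -0.2, "y": 0, "z": 0, "rx": 0, "ry": 0, "rz": 0, "claw": 1},
    {"x": -0.5, "y": 0, "z": 0, "rx": 0, "ry": 0, "rz": 0, "claw": 1},
    {"x": -0.5, "y": 0, "z": 0, "rx": 0, "ry": 0, "rz": 0, "claw": 1},
    {"x": 0, "y": 0, "z": 0, "rx": 0, "ry": 0, "rz": 0, "claw": 1}
  ]
}}

```text
t: 2.6
tcp_pos: [376.5, -298.4, 134.0]
tool_rot: [0.698, 0.124, -0.694, 0.129]
wrist_force: [-0.6, -0.9, -0.7]
opening: 14.5
```

Run:
```python
from h import *
from cell import bot
go(bot.get_state(),(566.4,106.7,128),yaw=-6.3)
f=bot.grab_frame("wrist");cv2.imwrite("pics/w3.png",f["image"][:,:,::-1])
```

```text
shift tool units total [ 0.063 -4.164 -4.273]
tcp [ 376.5 -298.4  134. ] jaw yaw -69.4 down [ 0.007 -0.007 -1.   ] j [-0.75 -0.03  1.68 -0.    1.48  0.46] open 14.5 t 2.6 F [-0.6 -0.9 -0.7]
turn deg world 63.1 rx units -0.701
```

View pics/w3.png

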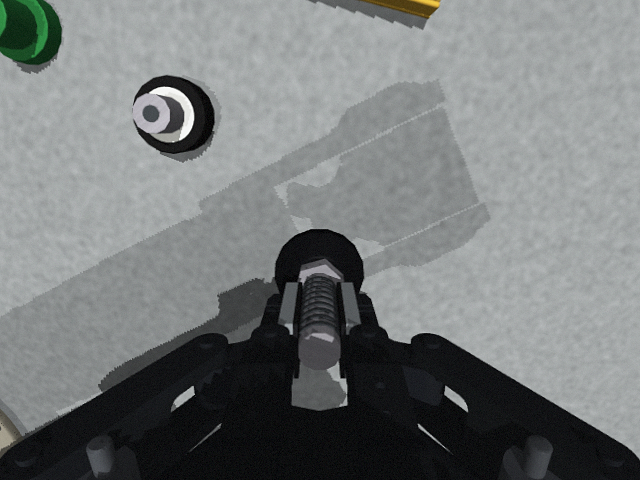

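Request:
{"method": "send_rows", "body": {
  "commands": [
    {"x": 0, "y": -0.4, "z": -0.41, "rx": 0, "ry": 0, "rz": 0, "claw": 1},
    {"x": 0, "y": -0.4, "z": -0.41, "rx": 0, "ry": 0, "rz": 0, "claw": 1},
    {"x": 0, "y": -0.4, "z": -0.41, "rx": 0, "ry": 0, "rz": 0, "claw": 1},
    {"x": 0, "y": -0.4, "z": -0.41, "rx": 0, "ry": 0, "rz": 0, "claw": 1},
    {"x": 0, "y": -0.4, "z": -0.41, "rx": 0, "ry": 0, "rz": 0, "claw": 1}
  ]
}}

```text
t: 3.15
tcp_pos: [465.1, -100.2, 126.7]
tool_rot: [-0.695, -0.127, 0.697, -0.126]
wrist_force: [-0.2, -0.7, -2.0]
opening: 15.2
```

Request:
{"method": "send_rows", "body": {
  "commands": [
    {"x": 0, "y": -0.4, "z": -0.41, "rx": 0, "ry": 0, "rz": 0, "claw": 1},
    {"x": 0, "y": -0.4, "z": -0.41, "rx": 0, "ry": 0, "rz": 0, "claw": 1},
    {"x": 0, "y": -0.4, "z": -0.41, "rx": 0, "ry": 0, "rz": 0, "claw": 1},
    {"x": 0, "y": -0.4, "z": -0.41, "rx": 0, "ry": 0, "rz": 0, "claw": 1},
    {"x": 0, "y": -0.4, "z": -0.41, "rx": 0, "ry": 0, "rz": 0, "claw": 1}
  ]
}}

```text
t: 3.65
tcp_pos: [556.2, 94.1, 126.3]
tool_rot: [-0.695, -0.127, 0.697, -0.127]
wrist_force: [0.6, -0.6, -1.3]
opening: 14.4
```

Request:
{"method": "send_rows", "body": {
  "commands": [
    {"x": 0, "y": -0.16, "z": -0.17, "rx": 0, "ry": 0, "rz": 0, "claw": 1},
    {"x": 0, "y": 0, "z": 0, "rx": 0, "ry": 0, "rz": 0, "claw": 1},
    {"x": 0, "y": 0, "z": 0, "rx": 0, "ry": 0, "rz": 0, "claw": 1}
  ]
}}

```text
t: 3.95
tcp_pos: [563.5, 107.9, 126.6]
tool_rot: [-0.695, -0.127, 0.697, -0.127]
wrist_force: [0.4, 0.0, -0.8]
opening: 14.6
```

Run:
```python
from h import *
from cell import bot
go(bot.get_state(),(566.4,106.7,45))
f=bot.grab_frame("wrist");cv2.imwrite("pics/w4.png",f["image"][:,:,::-1])
```

```text
shift tool units total [ 1.088  0.029 -0.035]
tcp [563.5 107.9 126.6] jaw yaw -69.3 down [-0.003 -0.001 -1.   ] j [ 0.13  0.25  1.4  -0.    1.5   1.34] open 14.6 t 3.95 F [ 0.4  0.  -0.8]
```

View pics/w4.png

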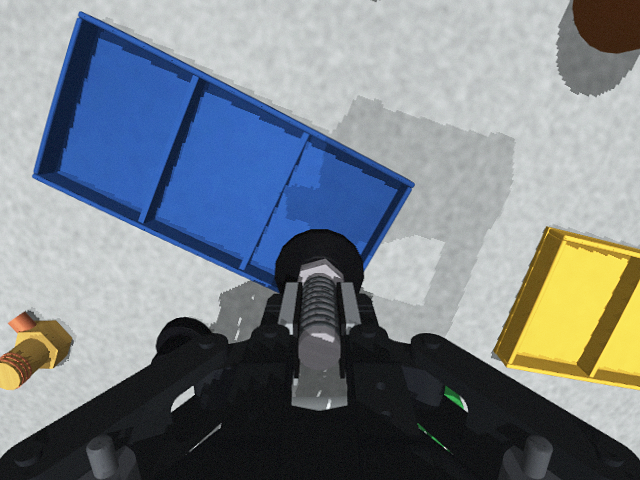

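Request:
{"method": "send_rows", "body": {
  "commands": [
    {"x": 0, "y": 0.03, "z": -0.04, "rx": 0, "ry": 0, "rz": 0, "claw": 1},
    {"x": 0.4, "y": 0, "z": 0, "rx": 0, "ry": 0, "rz": 0, "claw": 1},
    {"x": 0.4, "y": 0, "z": 0, "rx": 0, "ry": 0, "rz": 0, "claw": 1},
    {"x": 0.2, "y": 0, "z": 0, "rx": 0, "ry": 0, "rz": 0, "claw": 1},
    {"x": 0.07, "y": 0, "z": 0, "rx": 0, "ry": 0, "rz": 0, "claw": 1}
  ]
}}

```text
t: 4.5
tcp_pos: [566.9, 106.2, 46.4]
tool_rot: [-0.695, -0.126, 0.697, -0.126]
wrist_force: [0.1, 0.2, -1.6]
opening: 14.5
```

Request:
{"method": "send_rows", "body": {
  "commands": [
    {"x": 0, "y": 0, "z": 0, "rx": 0, "ry": 0, "rz": 0, "claw": 1},
    {"x": 0, "y": 0, "z": 0, "rx": 0, "ry": 0, "rz": 0, "claw": 1}
  ]
}}

```text
t: 4.7
tcp_pos: [568.9, 107.0, 49.9]
tool_rot: [0.697, 0.126, -0.695, 0.127]
wrist_force: [0.0, -0.4, -1.0]
opening: 14.8
```

Run:
```python
from h import *
from cell import bot
go(bot.get_state(),(566.4,106.7,44))
```

```text
shift tool units total [ 0.079 -0.008  0.033]
tcp [568.9 107.   49.9] jaw yaw -69.4 down [ 0.003  0.    -1.   ] j [ 0.12  0.33  1.45 -0.    1.35  1.33] open 14.8 t 4.7 F [ 0.  -0.4 -1. ]
```

Request:
{"method": "send_rows", "body": {
  "commands": [
    {"x": 0.05, "y": 0, "z": 0.03, "rx": 0, "ry": 0, "rz": 0, "claw": 1},
    {"x": 0.03, "y": 0, "z": 0, "rx": 0, "ry": 0, "rz": 0, "claw": 1},
    {"x": 0, "y": 0, "z": 0, "rx": 0, "ry": 0, "rz": 0, "claw": 1}
  ]
}}

```text
t: 5.0
tcp_pos: [566.5, 106.3, 43.6]
tool_rot: [0.696, 0.126, -0.695, 0.127]
wrist_force: [-1.2, 0.3, 4.2]
opening: 14.3
```

Contact at the expected height (z 43.6, 4.2 N). Now release and back off.

Request:
{"method": "send_rows", "body": {
  "commands": [
    {"x": 0, "y": 0, "z": 0, "rx": 0, "ry": 0, "rz": 0, "claw": -0.3},
    {"x": 0, "y": 0, "z": 0, "rx": 0, "ry": 0, "rz": 0, "claw": -0.3},
    {"x": 0, "y": 0, "z": 0, "rx": 0, "ry": 0, "rz": 0, "claw": -0.3},
    {"x": 0, "y": 0, "z": 0, "rx": 0, "ry": 0, "rz": 0, "claw": -0.3},
    {"x": -0.3, "y": 0, "z": 0, "rx": 0, "ry": 0, "rz": 0, "claw": -0.3}
  ]
}}

```text
t: 5.5
tcp_pos: [563.7, 106.0, 61.6]
tool_rot: [-0.693, -0.127, 0.698, -0.126]
wrist_force: [-1.0, 0.5, 0.0]
opening: 55.7
```

Request:
{"method": "send_rows", "body": {
  "commands": [
    {"x": -0.5, "y": 0, "z": 0, "rx": 0, "ry": 0, "rz": 0, "claw": -0.3},
    {"x": -0.5, "y": 0, "z": 0, "rx": 0, "ry": 0, "rz": 0, "claw": -0.3},
    {"x": -0.3, "y": 0, "z": 0, "rx": 0, "ry": 0, "rz": 0, "claw": -0.3},
    {"x": 0, "y": 0, "z": 0, "rx": 0, "ry": 0, "rz": 0, "claw": -0.3}
  ]
}}

```text
t: 5.9
tcp_pos: [567.7, 106.5, 166.8]
tool_rot: [0.698, 0.126, -0.693, 0.127]
wrist_force: [0.1, -0.9, -0.5]
opening: 55.7
```

Run:
```python
from h import *
from cell import bot
go(bot.get_state(),(419.4,-174.5,130))
```

```text
shift tool units total [0.473 2.809 3.173]
tcp [567.7 106.5 166.8] jaw yaw -69.4 down [ 0.008  0.001 -1.   ] j [ 0.12  0.22  1.34 -0.    1.57  1.33] open 55.7 t 5.9 F [ 0.1 -0.9 -0.5]
```

Request:
{"method": "send_rows", "body": {
  "commands": [
    {"x": 0, "y": 0.35, "z": 0.4, "rx": 0, "ry": 0, "rz": 0, "claw": -0.3},
    {"x": 0, "y": 0.35, "z": 0.4, "rx": 0, "ry": 0, "rz": 0, "claw": -0.3},
    {"x": 0.1, "y": 0.35, "z": 0.4, "rx": 0, "ry": 0, "rz": 0, "claw": -0.3},
    {"x": 0.1, "y": 0.35, "z": 0.4, "rx": 0, "ry": 0, "rz": 0, "claw": -0.3},
    {"x": 0.1, "y": 0.35, "z": 0.4, "rx": 0, "ry": 0, "rz": 0, "claw": -0.3}
  ]
}}

```text
t: 6.4
tcp_pos: [470.2, -70.4, 138.2]
tool_rot: [-0.695, -0.127, 0.696, -0.126]
wrist_force: [1.1, -0.5, 0.5]
opening: 55.9
```

Request:
{"method": "send_rows", "body": {
  "commands": [
    {"x": 0.1, "y": 0.35, "z": 0.4, "rx": 0, "ry": 0, "rz": 0, "claw": -0.3},
    {"x": 0.1, "y": 0.35, "z": 0.4, "rx": 0, "ry": 0, "rz": 0, "claw": -0.3},
    {"x": 0, "y": 0.36, "z": 0.37, "rx": 0, "ry": 0, "rz": 0, "claw": -0.3},
    {"x": 0, "y": 0, "z": 0, "rx": 0, "ry": 0, "rz": 0, "claw": -0.3},
    {"x": 0, "y": 0, "z": 0, "rx": 0, "ry": 0, "rz": 0, "claw": -0.3}
  ]
}}

```text
t: 6.9
tcp_pos: [416.9, -174.9, 123.9]
tool_rot: [-0.695, -0.126, 0.696, -0.125]
wrist_force: [-0.7, 0.0, 1.0]
opening: 55.5
```

Run:
```python
from h import *
from cell import bot
go(bot.get_state(),(419.4,-174.5,29))
f=bot.grab_frame("wrist");cv2.imwrite("pics/w5.png",f["image"][:,:,::-1])
f=bot.grab_frame("top");cv2.imwrite("pics/t5.png",f["image"][:,:,::-1])
P=cloud(f);q=P[200:300,230:300].reshape(-1,3);q=q[(q[:,2]>50)&(q[:,2]<100)&(q[:,1]<160)];print("foot top",q.mean(0),q[:,2].max(),len(q))
```

```text
shift tool units total [ 1.265  0.008 -0.034]
tcp [ 416.9 -174.9  123.9] jaw yaw -69.5 down [-0.001  0.001 -1.   ] j [-0.48 -0.09  1.76  0.    1.48  0.73] open 55.5 t 6.9 F [-0.7  0.   1. ]
foot top [565.28650329 104.37332804  76.5542014 ] 83.7667883143431 79
```

View pics/w5.png

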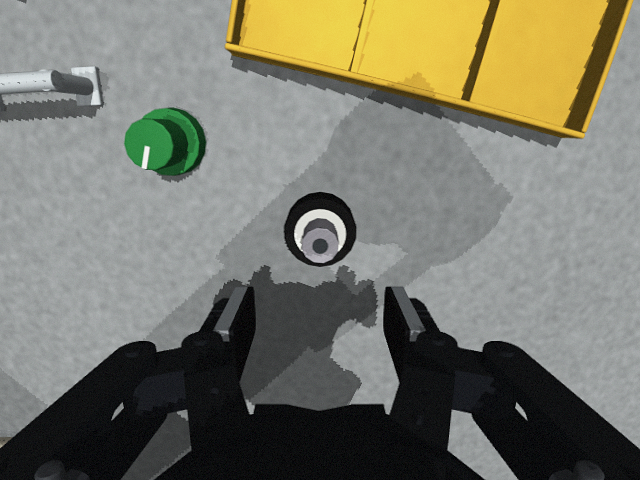

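View pics/t5.png

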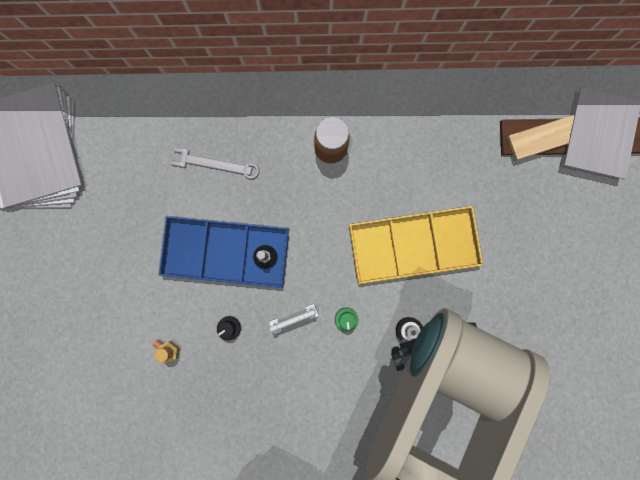

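The foot stands upright in the right blue compartment (265,257), and the wheel's sleeve (320,243) is centred between the fingers. Descending on the wheel.

Request:
{"method": "send_rows", "body": {
  "commands": [
    {"x": 0.4, "y": 0.01, "z": -0.03, "rx": 0, "ry": 0, "rz": 0, "claw": -0.3},
    {"x": 0.4, "y": 0, "z": 0, "rx": 0, "ry": 0, "rz": 0, "claw": -0.3},
    {"x": 0.3, "y": 0, "z": 0, "rx": 0, "ry": 0, "rz": 0, "claw": -0.3},
    {"x": 0.13, "y": 0, "z": 0, "rx": 0, "ry": 0, "rz": 0, "claw": -0.3},
    {"x": 0, "y": 0, "z": 0, "rx": 0, "ry": 0, "rz": 0, "claw": -0.3}
  ]
}}

```text
t: 7.5
tcp_pos: [419.5, -173.5, 31.4]
tool_rot: [-0.695, -0.128, 0.696, -0.126]
wrist_force: [0.3, 0.1, -0.2]
opening: 55.2
```

Run:
```python
from h import *
from cell import bot
go(bot.get_state(),(419.4,-174.5,28))
```

```text
shift tool units total [0.045 0.012 0.005]
tcp [ 419.5 -173.5   31.4] jaw yaw -69.3 down [-0.003  0.001 -1.   ] j [-0.47  0.03  1.84  0.    1.28  0.74] open 55.2 t 7.5 F [ 0.3  0.1 -0.2]
```

Request:
{"method": "send_rows", "body": {
  "commands": [
    {"x": 0.03, "y": 0.01, "z": 0, "rx": 0, "ry": 0, "rz": 0, "claw": 1},
    {"x": 0, "y": 0, "z": 0, "rx": 0, "ry": 0, "rz": 0, "claw": 1},
    {"x": 0, "y": 0, "z": 0, "rx": 0, "ry": 0, "rz": 0, "claw": 1},
    {"x": 0, "y": 0, "z": 0, "rx": 0, "ry": 0, "rz": 0, "claw": 1},
    {"x": 0, "y": 0, "z": 0, "rx": 0, "ry": 0, "rz": 0, "claw": 1}
  ],
  "force": 60
}}

```text
t: 8.0
tcp_pos: [421.1, -175.7, 31.7]
tool_rot: [0.697, 0.126, -0.695, 0.127]
wrist_force: [0.3, 1.2, 5.9]
opening: 21.8
```

Request:
{"method": "send_rows", "body": {
  "commands": [
    {"x": 0, "y": 0, "z": 0, "rx": 0, "ry": 0, "rz": 0, "claw": 1},
    {"x": -0.2, "y": 0, "z": 0, "rx": 0, "ry": 0, "rz": 0, "claw": 1},
    {"x": -0.5, "y": 0, "z": 0, "rx": 0, "ry": 0, "rz": 0, "claw": 1},
    {"x": -0.5, "y": 0, "z": 0, "rx": 0, "ry": 0, "rz": 0, "claw": 1},
    {"x": 0, "y": 0, "z": 0, "rx": 0, "ry": 0, "rz": 0, "claw": 1}
  ]
}}

```text
t: 8.5
tcp_pos: [422.5, -176.6, 125.7]
tool_rot: [0.698, 0.124, -0.693, 0.129]
wrist_force: [0.9, -0.6, -2.5]
opening: 21.9
```

Run:
```python
from h import *
from cell import bot
go(bot.get_state(),(575.3,186.2,130),yaw=-6.3)
f=bot.grab_frame("wrist");cv2.imwrite("pics/w6.png",f["image"][:,:,::-1])
```

```text
shift tool units total [-0.062 -3.81  -3.61 ]
tcp [ 422.5 -176.6  125.7] jaw yaw -69.4 down [ 0.009 -0.005 -1.   ] j [-0.48 -0.09  1.75 -0.    1.47  0.73] open 21.9 t 8.5 F [ 0.9 -0.6 -2.5]
turn deg world 63.1 rx units -0.701
```

View pics/w6.png

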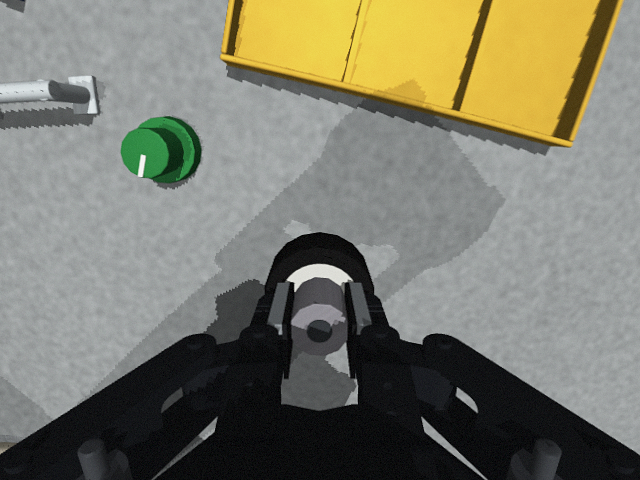

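Request:
{"method": "send_rows", "body": {
  "commands": [
    {"x": -0.1, "y": -0.42, "z": -0.4, "rx": 0, "ry": 0, "rz": 0, "claw": 1},
    {"x": -0.1, "y": -0.42, "z": -0.4, "rx": 0, "ry": 0, "rz": 0, "claw": 1},
    {"x": 0, "y": -0.42, "z": -0.4, "rx": 0, "ry": 0, "rz": 0, "claw": 1},
    {"x": 0, "y": -0.42, "z": -0.4, "rx": 0, "ry": 0, "rz": 0, "claw": 1},
    {"x": 0, "y": -0.42, "z": -0.4, "rx": 0, "ry": 0, "rz": 0, "claw": 1}
  ]
}}

```text
t: 9.05
tcp_pos: [504.5, 26.6, 133.2]
tool_rot: [-0.695, -0.127, 0.697, -0.126]
wrist_force: [1.0, -0.5, -1.6]
opening: 21.8
```

Request:
{"method": "send_rows", "body": {
  "commands": [
    {"x": 0, "y": -0.42, "z": -0.4, "rx": 0, "ry": 0, "rz": 0, "claw": 1},
    {"x": 0, "y": -0.42, "z": -0.4, "rx": 0, "ry": 0, "rz": 0, "claw": 1},
    {"x": 0, "y": -0.42, "z": -0.4, "rx": 0, "ry": 0, "rz": 0, "claw": 1},
    {"x": 0, "y": -0.43, "z": -0.41, "rx": 0, "ry": 0, "rz": 0, "claw": 1},
    {"x": 0, "y": 0, "z": 0, "rx": 0, "ry": 0, "rz": 0, "claw": 1}
  ]
}}

```text
t: 9.55
tcp_pos: [573.0, 190.3, 131.7]
tool_rot: [-0.694, -0.128, 0.697, -0.128]
wrist_force: [0.3, -0.6, -2.9]
opening: 21.9
```

Run:
```python
from h import *
from cell import bot
go(bot.get_state(),(575.3,186.2,41))
```

```text
shift tool units total [ 1.209  0.064 -0.014]
tcp [573.  190.3 131.7] jaw yaw -69.1 down [-0.004  0.    -1.   ] j [0.26 0.33 1.29 0.   1.53 1.47] open 21.9 t 9.55 F [ 0.3 -0.6 -2.9]
```

Request:
{"method": "send_rows", "body": {
  "commands": [
    {"x": 0, "y": 0.05, "z": -0.01, "rx": 0, "ry": 0, "rz": 0, "claw": 1},
    {"x": 0.4, "y": 0, "z": 0, "rx": 0, "ry": 0, "rz": 0, "claw": 1},
    {"x": 0.4, "y": 0, "z": 0, "rx": 0, "ry": 0, "rz": 0, "claw": 1},
    {"x": 0.4, "y": 0, "z": 0, "rx": 0, "ry": 0, "rz": 0, "claw": 1},
    {"x": 0, "y": 0, "z": 0, "rx": 0, "ry": 0, "rz": 0, "claw": 1}
  ]
}}

```text
t: 10.05
tcp_pos: [571.9, 180.2, 39.5]
tool_rot: [-0.692, -0.125, 0.7, -0.126]
wrist_force: [-0.2, -0.4, -2.3]
opening: 22.0
```

Run:
```python
from h import *
from cell import bot
go(bot.get_state(),(575.3,186.2,36))
```

```text
shift tool units total [ 0.046 -0.059 -0.071]
tcp [571.9 180.2  39.5] jaw yaw -69.5 down [-0.01  -0.003 -1.   ] j [ 0.24  0.41  1.38 -0.    1.36  1.46] open 22.0 t 10.05 F [-0.2 -0.4 -2.3]
```

Request:
{"method": "send_rows", "body": {
  "commands": [
    {"x": 0, "y": 0, "z": 0, "rx": 0, "ry": 0, "rz": 0, "claw": 1},
    {"x": 0, "y": 0, "z": 0, "rx": 0, "ry": 0, "rz": 0, "claw": 1}
  ]
}}

```text
t: 10.25
tcp_pos: [576.6, 182.4, 47.5]
tool_rot: [0.697, 0.126, -0.695, 0.126]
wrist_force: [-0.1, -0.7, -2.0]
opening: 21.9
```

Run:
```python
from h import *
from cell import bot
go(bot.get_state(),(575.3,186.2,36))
```

```text
shift tool units total [ 0.153 -0.054 -0.001]
tcp [576.6 182.4  47.5] jaw yaw -69.4 down [ 0.003  0.001 -1.   ] j [ 0.25  0.4   1.37 -0.    1.37  1.46] open 21.9 t 10.25 F [-0.1 -0.7 -2. ]
```

Request:
{"method": "send_rows", "body": {
  "commands": [
    {"x": 0.06, "y": -0.05, "z": 0, "rx": 0, "ry": 0, "rz": 0, "claw": 1},
    {"x": 0.06, "y": 0, "z": 0, "rx": 0, "ry": 0, "rz": 0, "claw": 1},
    {"x": 0.03, "y": 0, "z": 0, "rx": 0, "ry": 0, "rz": 0, "claw": 1},
    {"x": 0, "y": 0, "z": 0, "rx": 0, "ry": 0, "rz": 0, "claw": 1},
    {"x": 0, "y": 0, "z": 0, "rx": 0, "ry": 0, "rz": 0, "claw": 1}
  ]
}}

```text
t: 10.75
tcp_pos: [574.5, 186.7, 35.7]
tool_rot: [0.696, 0.127, -0.695, 0.127]
wrist_force: [-4.0, -0.4, 6.8]
opening: 22.0
```

Contact at the expected height. Releasing and rising.

Request:
{"method": "send_rows", "body": {
  "commands": [
    {"x": 0, "y": 0, "z": 0, "rx": 0, "ry": 0, "rz": 0, "claw": -0.2},
    {"x": 0, "y": 0, "z": 0, "rx": 0, "ry": 0, "rz": 0, "claw": -0.2},
    {"x": 0, "y": 0, "z": 0, "rx": 0, "ry": 0, "rz": 0, "claw": -0.2},
    {"x": 0, "y": 0, "z": 0, "rx": 0, "ry": 0, "rz": 0, "claw": -0.2},
    {"x": -0.3, "y": 0, "z": 0, "rx": 0, "ry": 0, "rz": 0, "claw": -0.2}
  ]
}}

```text
t: 11.25
tcp_pos: [572.1, 185.7, 53.1]
tool_rot: [-0.693, -0.126, 0.698, -0.127]
wrist_force: [-0.4, -0.2, 0.6]
opening: 51.6
```

Request:
{"method": "send_rows", "body": {
  "commands": [
    {"x": -0.5, "y": 0, "z": 0, "rx": 0, "ry": 0, "rz": 0, "claw": -0.2},
    {"x": -0.5, "y": 0, "z": 0, "rx": 0, "ry": 0, "rz": 0, "claw": -0.2},
    {"x": -0.4, "y": 0, "z": 0, "rx": 0, "ry": 0, "rz": 0, "claw": -0.2},
    {"x": 0, "y": 0, "z": 0, "rx": 0, "ry": 0, "rz": 0, "claw": -0.2}
  ]
}}

```text
t: 11.65
tcp_pos: [576.4, 186.9, 167.5]
tool_rot: [0.699, 0.127, -0.692, 0.126]
wrist_force: [0.6, 0.9, -0.2]
opening: 51.5
```

Run:
```python
from h import *
from cell import bot
go(bot.get_state(),(442.8,50.2,130),yaw=21.6)
```

```text
shift tool units total [0.479 1.078 2.313]
tcp [576.4 186.9 167.5] jaw yaw -69.4 down [ 0.009  0.002 -1.   ] j [ 0.25  0.3   1.25 -0.    1.58  1.46] open 51.5 t 11.65 F [ 0.6  0.9 -0.2]
turn deg world -89.0 rx units 0.989
```

Request:
{"method": "send_rows", "body": {
  "commands": [
    {"x": 0, "y": 0, "z": 0, "rx": -0.09, "ry": 0, "rz": 0, "claw": -0.2},
    {"x": 0, "y": 0, "z": 0, "rx": -0.09, "ry": 0, "rz": 0, "claw": -0.2},
    {"x": 0, "y": 0, "z": 0, "rx": -0.09, "ry": 0, "rz": 0, "claw": -0.2},
    {"x": 0, "y": 0, "z": 0, "rx": -0.09, "ry": 0, "rz": 0, "claw": -0.2},
    {"x": 0, "y": 0, "z": 0, "rx": -0.09, "ry": 0, "rz": 0, "claw": -0.2}
  ]
}}

```text
t: 12.15
tcp_pos: [573.9, 186.2, 160.4]
tool_rot: [-0.607, -0.361, 0.608, -0.361]
wrist_force: [-0.3, -0.0, -0.1]
opening: 51.1
```

Request:
{"method": "send_rows", "body": {
  "commands": [
    {"x": 0, "y": 0, "z": 0, "rx": -0.09, "ry": 0, "rz": 0, "claw": -0.2},
    {"x": 0, "y": 0, "z": 0, "rx": -0.09, "ry": 0, "rz": 0, "claw": -0.2},
    {"x": 0, "y": 0, "z": 0, "rx": -0.09, "ry": 0, "rz": 0, "claw": -0.2},
    {"x": 0, "y": 0, "z": 0, "rx": -0.09, "ry": 0, "rz": 0, "claw": -0.2},
    {"x": 0, "y": 0, "z": 0, "rx": -0.09, "ry": 0, "rz": 0, "claw": -0.2}
  ]
}}

```text
t: 12.65
tcp_pos: [573.9, 186.2, 160.4]
tool_rot: [0.445, 0.55, -0.446, 0.549]
wrist_force: [1.1, -0.5, 0.2]
opening: 51.0
```

Request:
{"method": "send_rows", "body": {
  "commands": [
    {"x": 0, "y": 0, "z": 0, "rx": -0.09, "ry": 0, "rz": 0, "claw": -0.2},
    {"x": 0, "y": 0, "z": 0, "rx": -0.02, "ry": 0, "rz": 0, "claw": -0.2},
    {"x": 0, "y": 0, "z": 0, "rx": 0, "ry": 0, "rz": 0, "claw": -0.2}
  ]
}}

```text
t: 12.95
tcp_pos: [573.9, 186.2, 160.5]
tool_rot: [0.397, 0.585, -0.398, 0.584]
wrist_force: [0.7, -0.4, -1.0]
opening: 51.1
```

Run:
```python
from h import *
from cell import bot
go(bot.get_state(),(442.8,50.2,120),yaw=21.6)
```

```text
shift tool units total [ 0.543 -2.291  1.046]
tcp [573.9 186.2 160.5] jaw yaw 21.5 down [-0.001 -0.    -1.   ] j [ 0.25  0.3   1.26 -0.    1.58 -0.12] open 51.1 t 12.95 F [ 0.7 -0.4 -1. ]
turn deg world 0.1 rx units -0.001
```

Request:
{"method": "send_rows", "body": {
  "commands": [
    {"x": 0.08, "y": -0.38, "z": 0.17, "rx": 0, "ry": 0, "rz": 0, "claw": -0.2},
    {"x": 0.08, "y": -0.38, "z": 0.17, "rx": 0, "ry": 0, "rz": 0, "claw": -0.2},
    {"x": 0.08, "y": -0.38, "z": 0.17, "rx": 0, "ry": 0, "rz": 0, "claw": -0.2},
    {"x": 0.1, "y": -0.38, "z": 0.17, "rx": 0, "ry": 0, "rz": 0, "claw": -0.2},
    {"x": 0.1, "y": -0.38, "z": 0.18, "rx": 0, "ry": 0, "rz": 0, "claw": -0.2}
  ]
}}

```text
t: 13.45
tcp_pos: [464.1, 73.3, 127.8]
tool_rot: [0.398, 0.584, -0.398, 0.584]
wrist_force: [0.8, 0.3, -1.0]
opening: 51.3
```

Request:
{"method": "send_rows", "body": {
  "commands": [
    {"x": 0.1, "y": -0.39, "z": 0.19, "rx": 0, "ry": 0, "rz": 0, "claw": -0.2},
    {"x": 0, "y": 0, "z": 0, "rx": 0, "ry": 0, "rz": 0, "claw": -0.2},
    {"x": 0, "y": 0, "z": 0, "rx": 0, "ry": 0, "rz": 0, "claw": -0.2},
    {"x": 0, "y": 0, "z": 0, "rx": 0, "ry": 0, "rz": 0, "claw": -0.2}
  ]
}}

```text
t: 13.85
tcp_pos: [444.0, 50.5, 121.5]
tool_rot: [0.398, 0.584, -0.398, 0.585]
wrist_force: [-0.4, -1.4, 0.3]
opening: 51.2
```

Run:
```python
from h import *
from cell import bot
go(bot.get_state(),(442.8,50.2,25),yaw=21.6)
f=bot.grab_frame("wrist");cv2.imwrite("pics/w7.png",f["image"][:,:,::-1])
```

```text
shift tool units total [ 1.286 -0.018 -0.003]
tcp [444.   50.5 121.5] jaw yaw 21.5 down [ 0.001  0.    -1.   ] j [ 0.03 -0.11  1.78  0.    1.47 -0.34] open 51.2 t 13.85 F [-0.4 -1.4  0.3]
turn deg world 0.1 rx units -0.001
```

View pics/w7.png

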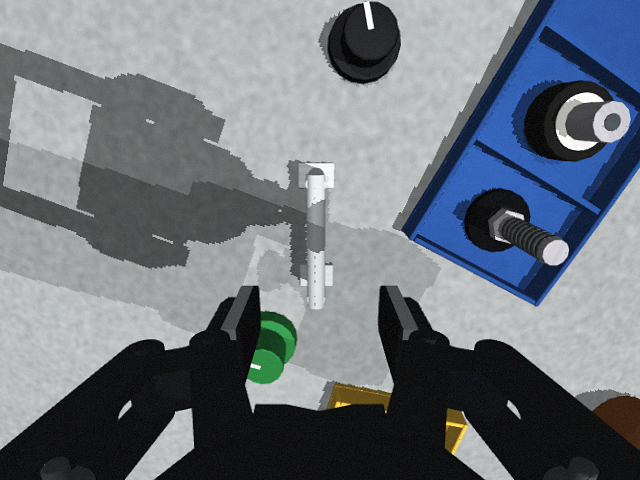

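The handle bar is aligned vertically at u≈316 between the fingers. Foot and wheel stand in the tray. Descending on the handle.

Request:
{"method": "send_rows", "body": {
  "commands": [
    {"x": 0.4, "y": -0.02, "z": 0, "rx": 0, "ry": 0, "rz": 0, "claw": -0.2},
    {"x": 0.4, "y": 0, "z": 0, "rx": 0, "ry": 0, "rz": 0, "claw": -0.2},
    {"x": 0.3, "y": 0, "z": 0, "rx": 0, "ry": 0, "rz": 0, "claw": -0.2},
    {"x": 0.18, "y": 0, "z": 0, "rx": 0, "ry": 0, "rz": 0, "claw": -0.2},
    {"x": 0, "y": 0, "z": 0, "rx": 0, "ry": 0, "rz": 0, "claw": 1}
  ]
}}

```text
t: 14.4
tcp_pos: [440.9, 50.0, 23.1]
tool_rot: [0.397, 0.586, -0.399, 0.584]
wrist_force: [-0.4, 0.1, 0.4]
opening: 38.0
```

Request:
{"method": "send_rows", "body": {
  "commands": [
    {"x": 0, "y": 0, "z": 0, "rx": 0, "ry": 0, "rz": 0, "claw": 1},
    {"x": 0, "y": 0, "z": 0, "rx": 0, "ry": 0, "rz": 0, "claw": 1},
    {"x": 0, "y": 0, "z": 0, "rx": 0, "ry": 0, "rz": 0, "claw": 1},
    {"x": 0, "y": 0, "z": 0, "rx": 0, "ry": 0, "rz": 0, "claw": 1},
    {"x": 0, "y": 0, "z": 0, "rx": 0, "ry": 0, "rz": 0, "claw": 1}
  ]
}}

```text
t: 14.9
tcp_pos: [442.7, 49.7, 26.2]
tool_rot: [0.398, 0.584, -0.397, 0.585]
wrist_force: [-0.8, 1.1, 7.2]
opening: 10.1
```

Request:
{"method": "send_rows", "body": {
  "commands": [
    {"x": 0, "y": 0, "z": 0, "rx": 0, "ry": 0, "rz": 0, "claw": 1},
    {"x": -0.3, "y": 0, "z": 0, "rx": 0, "ry": 0, "rz": 0, "claw": 1},
    {"x": -0.5, "y": 0, "z": 0, "rx": 0, "ry": 0, "rz": 0, "claw": 1},
    {"x": -0.5, "y": 0, "z": 0, "rx": 0, "ry": 0, "rz": 0, "claw": 1},
    {"x": -0.3, "y": 0, "z": 0, "rx": 0, "ry": 0, "rz": 0, "claw": 1}
  ]
}}

```text
t: 15.4
tcp_pos: [442.5, 49.4, 147.9]
tool_rot: [0.399, 0.584, -0.397, 0.585]
wrist_force: [0.7, -0.3, -1.3]
opening: 10.0
```

Run:
```python
from h import *
from cell import bot
go(bot.get_state(),(584.2,265.7,135),yaw=83.7)
f=bot.grab_frame("wrist");cv2.imwrite("pics/w8.png",f["image"][:,:,::-1])
```

```text
shift tool units total [ 0.177  2.815 -1.991]
tcp [442.5  49.4 147.9] jaw yaw 21.5 down [ 0.003 -0.    -1.   ] j [ 0.03 -0.14  1.75 -0.    1.52 -0.35] open 10.0 t 15.4 F [ 0.7 -0.3 -1.3]
turn deg world 62.2 rx units -0.691
```

View pics/w8.png

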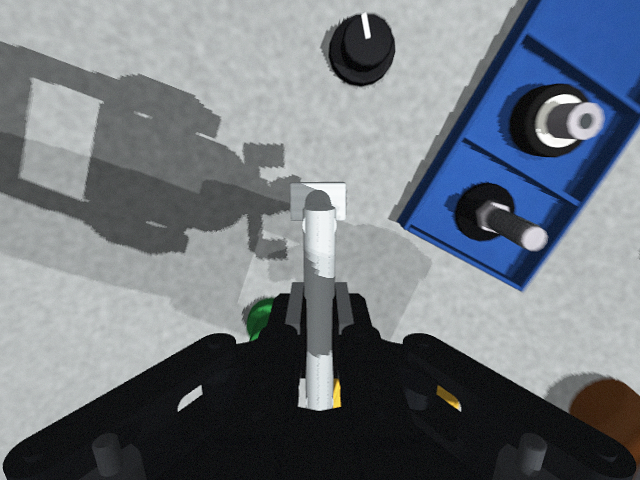

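Request:
{"method": "send_rows", "body": {
  "commands": [
    {"x": 0, "y": 0, "z": 0, "rx": -0.09, "ry": 0, "rz": 0, "claw": 1},
    {"x": 0, "y": 0, "z": 0, "rx": -0.09, "ry": 0, "rz": 0, "claw": 1},
    {"x": 0, "y": 0, "z": 0, "rx": -0.09, "ry": 0, "rz": 0, "claw": 1},
    {"x": 0, "y": 0, "z": 0, "rx": -0.09, "ry": 0, "rz": 0, "claw": 1},
    {"x": 0, "y": 0, "z": 0, "rx": -0.09, "ry": 0, "rz": 0, "claw": 1}
  ]
}}

```text
t: 15.95
tcp_pos: [441.4, 49.4, 144.1]
tool_rot: [0.169, 0.687, -0.169, 0.686]
wrist_force: [-0.5, 0.2, -0.5]
opening: 10.1
```

Request:
{"method": "send_rows", "body": {
  "commands": [
    {"x": 0, "y": 0, "z": 0, "rx": -0.09, "ry": 0, "rz": 0, "claw": 1},
    {"x": 0, "y": 0, "z": 0, "rx": -0.09, "ry": 0, "rz": 0, "claw": 1},
    {"x": 0, "y": 0, "z": 0, "rx": -0.06, "ry": 0, "rz": 0, "claw": 1},
    {"x": 0, "y": 0, "z": 0, "rx": 0, "ry": 0, "rz": 0, "claw": 1},
    {"x": 0, "y": 0, "z": 0, "rx": 0, "ry": 0, "rz": 0, "claw": 1}
  ]
}}

```text
t: 16.45
tcp_pos: [441.6, 49.4, 144.5]
tool_rot: [0.04, 0.706, -0.04, 0.706]
wrist_force: [0.8, -0.4, -2.0]
opening: 9.8
```

Run:
```python
from h import *
from cell import bot
go(bot.get_state(),(584.2,265.7,135),yaw=83.7)
```

```text
shift tool units total [0.124 3.081 1.56 ]
tcp [441.6  49.4 144.5] jaw yaw 83.5 down [-0.001 -0.    -1.   ] j [ 0.03 -0.13  1.76 -0.    1.52 -1.43] open 9.8 t 16.45 F [ 0.8 -0.4 -2. ]
turn deg world 0.2 rx units -0.003
```

Request:
{"method": "send_rows", "body": {
  "commands": [
    {"x": 0, "y": 0.44, "z": 0.22, "rx": 0, "ry": 0, "rz": 0, "claw": 1},
    {"x": 0, "y": 0.44, "z": 0.22, "rx": 0, "ry": 0, "rz": 0, "claw": 1},
    {"x": 0, "y": 0.44, "z": 0.22, "rx": 0, "ry": 0, "rz": 0, "claw": 1},
    {"x": 0, "y": 0.44, "z": 0.22, "rx": 0, "ry": 0, "rz": 0, "claw": 1},
    {"x": 0, "y": 0.44, "z": 0.22, "rx": 0, "ry": 0, "rz": 0, "claw": 1}
  ]
}}

```text
t: 16.95
tcp_pos: [542.8, 205.6, 144.5]
tool_rot: [0.04, 0.706, -0.04, 0.706]
wrist_force: [-0.2, 0.1, 0.3]
opening: 9.9
```

Request:
{"method": "send_rows", "body": {
  "commands": [
    {"x": 0, "y": 0.44, "z": 0.22, "rx": 0, "ry": 0, "rz": 0, "claw": 1},
    {"x": 0, "y": 0.44, "z": 0.24, "rx": 0, "ry": 0, "rz": 0, "claw": 1},
    {"x": 0, "y": 0, "z": 0, "rx": 0, "ry": 0, "rz": 0, "claw": 1},
    {"x": 0, "y": 0, "z": 0, "rx": 0, "ry": 0, "rz": 0, "claw": 1},
    {"x": 0, "y": 0, "z": 0, "rx": 0, "ry": 0, "rz": 0, "claw": 1}
  ]
}}

```text
t: 17.45
tcp_pos: [583.6, 265.3, 145.0]
tool_rot: [0.04, 0.706, -0.04, 0.706]
wrist_force: [-0.3, -0.3, -1.1]
opening: 10.3
```

Run:
```python
from h import *
from cell import bot
go(bot.get_state(),(584.2,265.7,60),yaw=83.7)
f=bot.grab_frame("wrist");cv2.imwrite("pics/w9.png",f["image"][:,:,::-1])
```

```text
shift tool units total [1.133 0.006 0.008]
tcp [583.6 265.3 145. ] jaw yaw 83.5 down [-0. -0. -1.] j [ 0.37  0.42  1.15 -0.    1.58 -1.09] open 10.3 t 17.45 F [-0.3 -0.3 -1.1]
turn deg world 0.2 rx units -0.002
```

View pics/w9.png

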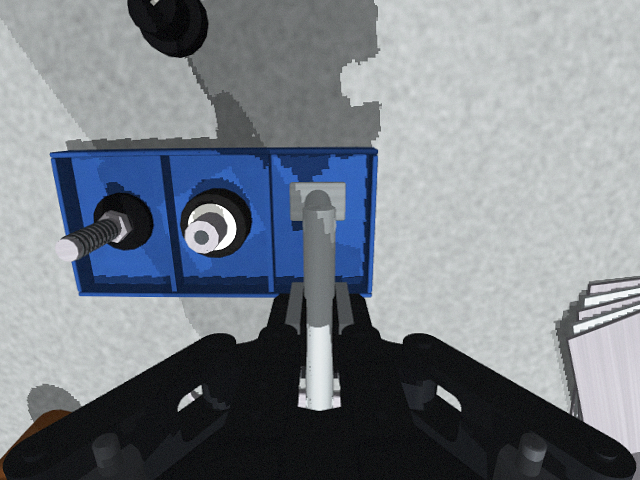

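The handle is parallel to the compartment (tray edges at u=272 and 375, centre 323) and centred on it. Lowering.

Request:
{"method": "send_rows", "body": {
  "commands": [
    {"x": 0.4, "y": 0.01, "z": 0.01, "rx": 0, "ry": 0, "rz": 0, "claw": 1},
    {"x": 0.4, "y": 0, "z": 0, "rx": 0, "ry": 0, "rz": 0, "claw": 1},
    {"x": 0.33, "y": 0, "z": 0, "rx": 0, "ry": 0, "rz": 0, "claw": 1},
    {"x": 0, "y": 0, "z": 0, "rx": 0, "ry": 0, "rz": 0, "claw": 1},
    {"x": 0, "y": 0, "z": 0, "rx": 0, "ry": 0, "rz": 0, "claw": 1}
  ]
}}

```text
t: 18.0
tcp_pos: [584.8, 266.2, 61.4]
tool_rot: [0.04, 0.706, -0.04, 0.706]
wrist_force: [-0.1, -0.2, -1.0]
opening: 9.9
```

Run:
```python
from h import *
from cell import bot
go(bot.get_state(),(584.2,265.7,30),yaw=83.7)
f=bot.grab_frame("side");cv2.imwrite("pics/s9.png",f["image"][:,:,::-1])
```

```text
shift tool units total [ 0.419 -0.008 -0.008]
tcp [584.8 266.2  61.4] jaw yaw 83.6 down [ 0.001  0.    -1.   ] j [ 0.37  0.49  1.23 -0.    1.43 -1.09] open 9.9 t 18.0 F [-0.1 -0.2 -1. ]
turn deg world 0.1 rx units -0.002
```

View pics/s9.png

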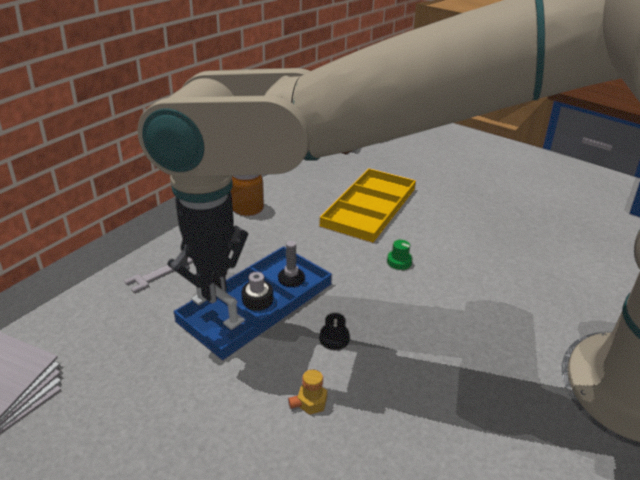

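The side view shows the handle over the left compartment. Foot and wheel are upright. I'll lower the last part gently.

Request:
{"method": "send_rows", "body": {
  "commands": [
    {"x": 0.2, "y": 0, "z": -0.01, "rx": 0, "ry": 0, "rz": 0, "claw": 1},
    {"x": 0.15, "y": 0, "z": 0, "rx": 0, "ry": 0, "rz": 0, "claw": 1},
    {"x": 0.07, "y": 0, "z": 0, "rx": 0, "ry": 0, "rz": 0, "claw": 1},
    {"x": 0, "y": 0, "z": 0, "rx": 0, "ry": 0, "rz": 0, "claw": 1},
    {"x": 0, "y": 0, "z": 0, "rx": 0, "ry": 0, "rz": 0, "claw": 1}
  ]
}}

```text
t: 18.55
tcp_pos: [584.1, 266.9, 30.2]
tool_rot: [0.039, 0.706, -0.039, 0.706]
wrist_force: [-5.8, -2.0, 10.1]
opening: 9.6
```

Contact at z 30.2, as expected (26.2 + 4). Releasing with a small opening.

Request:
{"method": "send_rows", "body": {
  "commands": [
    {"x": 0, "y": 0, "z": 0, "rx": 0, "ry": 0, "rz": 0, "claw": 0.1},
    {"x": 0, "y": 0, "z": 0, "rx": 0, "ry": 0, "rz": 0, "claw": 0.1},
    {"x": 0, "y": 0, "z": 0, "rx": 0, "ry": 0, "rz": 0, "claw": 0.1},
    {"x": 0, "y": 0, "z": 0, "rx": 0, "ry": 0, "rz": 0, "claw": 0.1},
    {"x": -0.3, "y": 0, "z": 0, "rx": 0, "ry": 0, "rz": 0, "claw": 0.1}
  ]
}}

```text
t: 19.05
tcp_pos: [581.8, 266.0, 47.4]
tool_rot: [0.038, 0.708, -0.041, 0.704]
wrist_force: [-0.1, 0.1, -0.6]
opening: 38.4
```

Request:
{"method": "send_rows", "body": {
  "commands": [
    {"x": -0.5, "y": 0, "z": 0, "rx": 0, "ry": 0, "rz": 0, "claw": -0.2},
    {"x": -0.5, "y": 0, "z": 0, "rx": 0, "ry": 0, "rz": 0, "claw": -0.2},
    {"x": -0.4, "y": 0, "z": 0, "rx": 0, "ry": 0, "rz": 0, "claw": -0.2},
    {"x": 0, "y": 0, "z": 0, "rx": 0, "ry": 0, "rz": 0, "claw": -0.2},
    {"x": 0, "y": 0, "z": 0, "rx": 0, "ry": 0, "rz": 0, "claw": -0.2}
  ]
}}

```text
t: 19.55
tcp_pos: [584.2, 266.9, 156.7]
tool_rot: [0.04, 0.706, -0.039, 0.706]
wrist_force: [-0.4, 0.2, -0.2]
opening: 51.1
```

Run:
```python
from h import *
from cell import bot
go(bot.get_state(),(381,295,125))
f=bot.grab_frame("side");cv2.imwrite("pics/s10.png",f["image"][:,:,::-1])
```

```text
shift tool units total [ 0.419  0.071 -2.734]
tcp [584.2 266.9 156.7] jaw yaw 83.6 down [ 0.001  0.    -1.   ] j [ 0.37  0.41  1.13 -0.    1.6  -1.09] open 51.1 t 19.55 F [-0.4  0.2 -0.2]
```

View pics/s10.png

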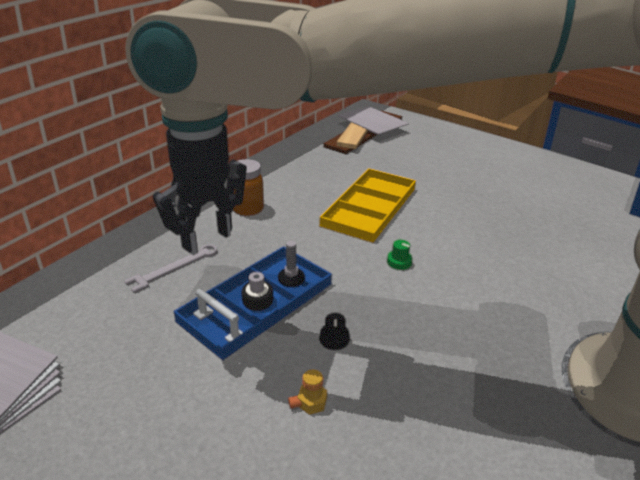

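Request:
{"method": "send_rows", "body": {
  "commands": [
    {"x": 0, "y": 0.01, "z": -0.39, "rx": 0, "ry": 0, "rz": 0, "claw": -0.2},
    {"x": 0, "y": 0.01, "z": -0.39, "rx": 0, "ry": 0, "rz": 0, "claw": -0.2},
    {"x": 0, "y": 0.01, "z": -0.39, "rx": 0, "ry": 0, "rz": 0, "claw": -0.2},
    {"x": 0.1, "y": 0.01, "z": -0.39, "rx": 0, "ry": 0, "rz": 0, "claw": -0.2},
    {"x": 0.1, "y": 0.01, "z": -0.39, "rx": 0, "ry": 0, "rz": 0, "claw": -0.2}
  ]
}}

```text
t: 20.1
tcp_pos: [437.2, 286.5, 139.2]
tool_rot: [0.039, 0.707, -0.04, 0.705]
wrist_force: [0.2, -0.2, 0.4]
opening: 51.4
```

Request:
{"method": "send_rows", "body": {
  "commands": [
    {"x": 0.1, "y": 0.01, "z": -0.39, "rx": 0, "ry": 0, "rz": 0, "claw": -0.2},
    {"x": 0.1, "y": 0.01, "z": -0.39, "rx": 0, "ry": 0, "rz": 0, "claw": -0.2},
    {"x": 0, "y": 0, "z": 0, "rx": 0, "ry": 0, "rz": 0, "claw": -0.2},
    {"x": 0, "y": 0, "z": 0, "rx": 0, "ry": 0, "rz": 0, "claw": -0.2},
    {"x": 0, "y": 0, "z": 0, "rx": 0, "ry": 0, "rz": 0, "claw": -0.2}
  ]
}}

```text
t: 20.6
tcp_pos: [381.5, 294.6, 125.9]
tool_rot: [0.039, 0.706, -0.04, 0.706]
wrist_force: [0.7, -0.9, -0.1]
opening: 51.0
```

Run:
```python
from h import *
from cell import bot
go(bot.get_state(),(381,295,26))
f=bot.grab_frame("wrist");cv2.imwrite("pics/w11.png",f["image"][:,:,::-1])
```

```text
shift tool units total [ 1.332  0.005 -0.007]
tcp [381.5 294.6 125.9] jaw yaw 83.6 down [-0. -0. -1.] j [ 0.58 -0.01  1.67 -0.    1.48 -0.88] open 51.0 t 20.6 F [ 0.7 -0.9 -0.1]
```

View pics/w11.png

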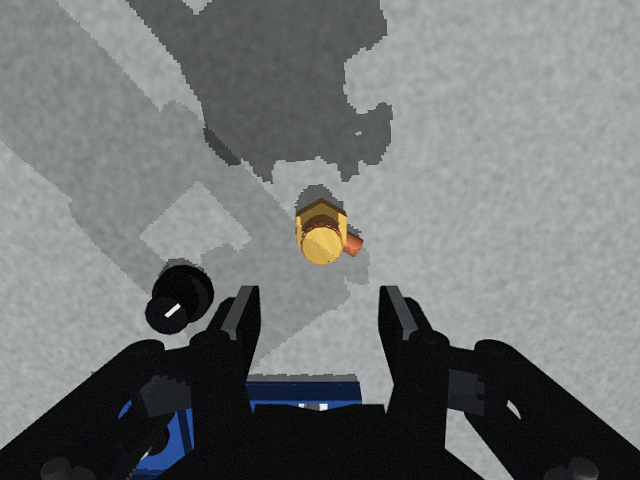

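The neck (321,243) is centred between the fingers, and the black knob (180,290) is clear. Descending and gripping the valve.

Request:
{"method": "send_rows", "body": {
  "commands": [
    {"x": 0.4, "y": 0, "z": 0, "rx": 0, "ry": 0, "rz": 0, "claw": -0.2},
    {"x": 0.4, "y": 0, "z": 0, "rx": 0, "ry": 0, "rz": 0, "claw": -0.2},
    {"x": 0.35, "y": 0, "z": 0, "rx": 0, "ry": 0, "rz": 0, "claw": -0.2},
    {"x": 0.17, "y": 0, "z": 0, "rx": 0, "ry": 0, "rz": 0, "claw": -0.2},
    {"x": 0, "y": 0, "z": 0, "rx": 0, "ry": 0, "rz": 0, "claw": 1}
  ],
  "force": 70
}}

```text
t: 21.15
tcp_pos: [380.5, 294.0, 25.6]
tool_rot: [0.039, 0.707, -0.04, 0.705]
wrist_force: [1.1, -0.4, 0.8]
opening: 38.2
```

Request:
{"method": "send_rows", "body": {
  "commands": [
    {"x": 0, "y": 0, "z": 0, "rx": 0, "ry": 0, "rz": 0, "claw": 1},
    {"x": 0, "y": 0, "z": 0, "rx": 0, "ry": 0, "rz": 0, "claw": 1},
    {"x": 0, "y": 0, "z": 0, "rx": 0, "ry": 0, "rz": 0, "claw": 1},
    {"x": 0, "y": 0, "z": 0, "rx": 0, "ry": 0, "rz": 0, "claw": 1},
    {"x": 0, "y": 0, "z": 0, "rx": 0, "ry": 0, "rz": 0, "claw": 1}
  ]
}}

```text
t: 21.65
tcp_pos: [381.6, 295.1, 28.2]
tool_rot: [0.04, 0.705, -0.039, 0.707]
wrist_force: [-0.5, -0.5, 2.4]
opening: 23.9
```

Request:
{"method": "send_rows", "body": {
  "commands": [
    {"x": -0.2, "y": 0, "z": 0, "rx": 0, "ry": 0, "rz": 0, "claw": 1},
    {"x": -0.5, "y": 0, "z": 0, "rx": 0, "ry": 0, "rz": 0, "claw": 1},
    {"x": -0.5, "y": 0, "z": 0, "rx": 0, "ry": 0, "rz": 0, "claw": 1},
    {"x": -0.3, "y": 0, "z": 0, "rx": 0, "ry": 0, "rz": 0, "claw": 1},
    {"x": 0, "y": 0, "z": 0, "rx": 0, "ry": 0, "rz": 0, "claw": 1}
  ]
}}

```text
t: 22.15
tcp_pos: [382.5, 295.8, 143.5]
tool_rot: [0.041, 0.704, -0.038, 0.708]
wrist_force: [-0.4, -0.4, -1.3]
opening: 24.1
```

Run:
```python
from h import *
from cell import bot
go(bot.get_state(),(584.5,-188.3,140),yaw=98)
f=bot.grab_frame("wrist");cv2.imwrite("pics/w12.png",f["image"][:,:,::-1])
```

```text
shift tool units total [ 0.038 -6.116  3.393]
tcp [382.5 295.8 143.5] jaw yaw 83.6 down [ 0.006  0.004 -1.   ] j [ 0.58 -0.03  1.65 -0.    1.5  -0.88] open 24.1 t 22.15 F [-0.4 -0.4 -1.3]
turn deg world 14.4 rx units -0.16
```

View pics/w12.png

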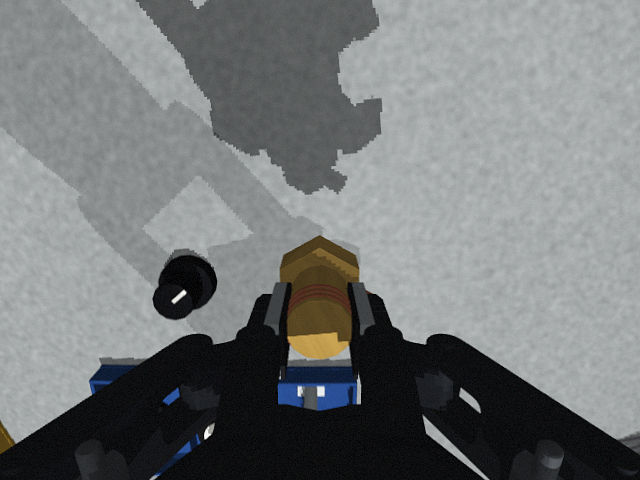

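Request:
{"method": "send_rows", "body": {
  "commands": [
    {"x": 0, "y": -0.51, "z": 0.28, "rx": 0, "ry": 0, "rz": 0, "claw": 1},
    {"x": 0, "y": -0.51, "z": 0.28, "rx": 0, "ry": 0, "rz": 0, "claw": 1},
    {"x": 0, "y": -0.51, "z": 0.28, "rx": 0, "ry": 0, "rz": 0, "claw": 1},
    {"x": 0, "y": -0.51, "z": 0.28, "rx": 0, "ry": 0, "rz": 0, "claw": 1},
    {"x": 0, "y": -0.51, "z": 0.28, "rx": 0, "ry": 0, "rz": 0, "claw": 1}
  ]
}}

```text
t: 22.7
tcp_pos: [463.4, 91.3, 137.4]
tool_rot: [0.039, 0.707, -0.04, 0.705]
wrist_force: [1.2, 0.0, -1.4]
opening: 23.7
```

Request:
{"method": "send_rows", "body": {
  "commands": [
    {"x": 0, "y": -0.51, "z": 0.28, "rx": 0, "ry": 0, "rz": 0, "claw": 1},
    {"x": 0, "y": -0.51, "z": 0.28, "rx": 0, "ry": 0, "rz": 0, "claw": 1},
    {"x": 0, "y": -0.51, "z": 0.28, "rx": 0, "ry": 0, "rz": 0, "claw": 1},
    {"x": 0, "y": -0.51, "z": 0.28, "rx": 0, "ry": 0, "rz": 0, "claw": 1},
    {"x": 0, "y": -0.51, "z": 0.28, "rx": 0, "ry": 0, "rz": 0, "claw": 1}
  ]
}}

```text
t: 23.2
tcp_pos: [546.6, -110.2, 137.0]
tool_rot: [0.04, 0.707, -0.039, 0.705]
wrist_force: [-0.3, 0.7, -1.3]
opening: 24.1
```

Request:
{"method": "send_rows", "body": {
  "commands": [
    {"x": 0, "y": -0.51, "z": 0.28, "rx": 0, "ry": 0, "rz": 0, "claw": 1},
    {"x": 0, "y": -0.5, "z": 0.3, "rx": 0, "ry": 0, "rz": 0, "claw": 1},
    {"x": 0, "y": 0, "z": 0, "rx": 0, "ry": 0, "rz": 0, "claw": 1},
    {"x": 0, "y": 0, "z": 0, "rx": 0, "ry": 0, "rz": 0, "claw": 1},
    {"x": 0, "y": 0, "z": 0, "rx": 0, "ry": 0, "rz": 0, "claw": 1}
  ]
}}

```text
t: 23.7
tcp_pos: [581.3, -187.7, 138.2]
tool_rot: [0.039, 0.707, -0.039, 0.705]
wrist_force: [0.0, 1.0, -1.5]
opening: 23.8
```

Run:
```python
from h import *
from cell import bot
go(bot.get_state(),(584.5,-188.3,60),yaw=98)
f=bot.grab_frame("wrist");cv2.imwrite("pics/w13.png",f["image"][:,:,::-1])
```

```text
shift tool units total [ 1.043 -0.004  0.046]
tcp [ 581.3 -187.7  138.2] jaw yaw 83.7 down [-0.002  0.001 -1.   ] j [-0.37  0.34  1.26  0.    1.54 -1.83] open 23.8 t 23.7 F [ 0.   1.  -1.5]
turn deg world 14.3 rx units -0.159
```

View pics/w13.png

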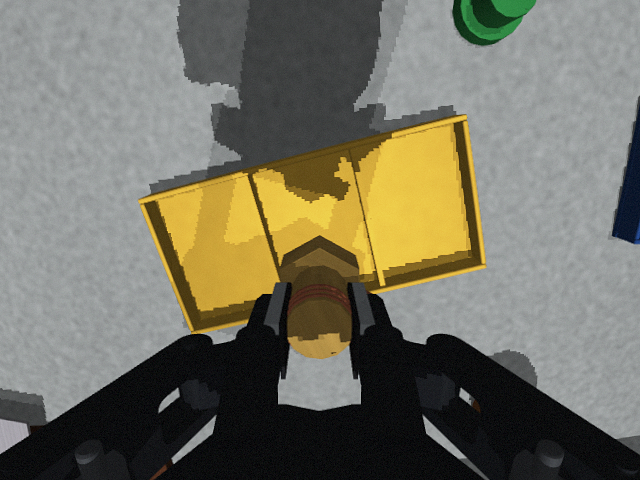

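Request:
{"method": "send_rows", "body": {
  "commands": [
    {"x": 0.35, "y": 0, "z": 0.04, "rx": 0, "ry": 0, "rz": 0, "claw": 1},
    {"x": 0.4, "y": 0, "z": 0, "rx": 0, "ry": 0, "rz": 0, "claw": 1},
    {"x": 0.29, "y": 0, "z": 0, "rx": 0, "ry": 0, "rz": 0, "claw": 1},
    {"x": 0, "y": 0, "z": 0, "rx": 0, "ry": 0, "rz": 0, "claw": 1},
    {"x": 0, "y": 0, "z": 0, "rx": 0, "ry": 0, "rz": 0, "claw": 1}
  ]
}}

```text
t: 24.25
tcp_pos: [585.1, -188.4, 62.5]
tool_rot: [0.039, 0.706, -0.039, 0.706]
wrist_force: [0.7, -0.3, -0.7]
opening: 23.5
```

Run:
```python
from h import *
from cell import bot
go(bot.get_state(),(584.5,-188.3,32))
f=bot.grab_frame("side");cv2.imwrite("pics/s13.png",f["image"][:,:,::-1])
```

```text
shift tool units total [ 0.407 -0.    -0.008]
tcp [ 585.1 -188.4   62.5] jaw yaw 83.7 down [ 0. -0. -1.] j [-0.37  0.41  1.32 -0.    1.4  -1.83] open 23.5 t 24.25 F [ 0.7 -0.3 -0.7]
```

View pics/s13.png

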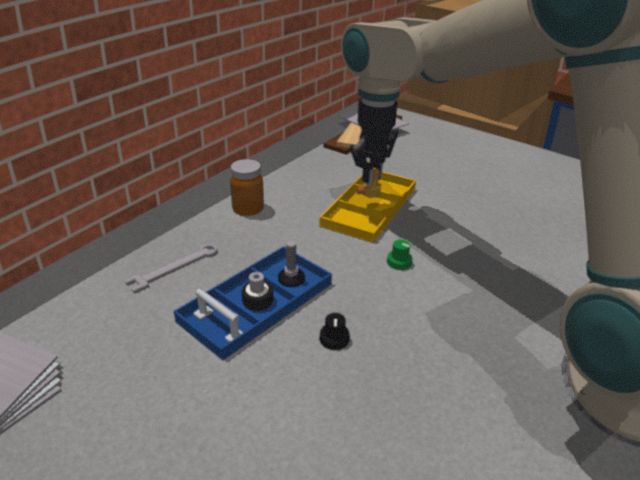

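The valve hangs over the middle yellow compartment and the rest of the scene is unchanged. Lowering.

Request:
{"method": "send_rows", "body": {
  "commands": [
    {"x": 0.2, "y": 0, "z": 0, "rx": 0, "ry": 0, "rz": 0, "claw": 1},
    {"x": 0.13, "y": 0, "z": 0, "rx": 0, "ry": 0, "rz": 0, "claw": 1},
    {"x": 0.08, "y": 0, "z": 0, "rx": 0, "ry": 0, "rz": 0, "claw": 1},
    {"x": 0, "y": 0, "z": 0, "rx": 0, "ry": 0, "rz": 0, "claw": 1},
    {"x": 0, "y": 0, "z": 0, "rx": 0, "ry": 0, "rz": 0, "claw": 1}
  ]
}}

```text
t: 24.8
tcp_pos: [585.2, -189.1, 32.2]
tool_rot: [0.039, 0.706, -0.039, 0.706]
wrist_force: [-4.0, 2.9, 7.7]
opening: 24.3
```

Request:
{"method": "send_rows", "body": {
  "commands": [
    {"x": 0, "y": 0, "z": 0, "rx": 0, "ry": 0, "rz": 0, "claw": -0.2},
    {"x": 0, "y": 0, "z": 0, "rx": 0, "ry": 0, "rz": 0, "claw": -0.2},
    {"x": 0, "y": 0, "z": 0, "rx": 0, "ry": 0, "rz": 0, "claw": -0.2},
    {"x": 0, "y": 0, "z": 0, "rx": 0, "ry": 0, "rz": 0, "claw": -0.2},
    {"x": -0.3, "y": 0, "z": 0, "rx": 0, "ry": 0, "rz": 0, "claw": -0.2}
  ]
}}

```text
t: 25.3
tcp_pos: [582.9, -188.4, 50.0]
tool_rot: [0.04, 0.708, -0.039, 0.704]
wrist_force: [-0.2, -0.7, 0.1]
opening: 51.3
```

Request:
{"method": "send_rows", "body": {
  "commands": [
    {"x": -0.5, "y": 0, "z": 0, "rx": 0, "ry": 0, "rz": 0, "claw": -0.2},
    {"x": -0.5, "y": 0, "z": 0, "rx": 0, "ry": 0, "rz": 0, "claw": -0.2},
    {"x": 0, "y": 0, "z": 0, "rx": 0, "ry": 0, "rz": 0, "claw": -0.2},
    {"x": 0, "y": 0, "z": 0, "rx": 0, "ry": 0, "rz": 0, "claw": -0.2}
  ]
}}

```text
t: 25.7
tcp_pos: [585.4, -189.3, 129.4]
tool_rot: [0.039, 0.705, -0.04, 0.707]
wrist_force: [-0.4, 0.3, -1.3]
opening: 50.9
```

Run:
```python
from h import *
from cell import bot
go(bot.get_state(),(440.3,-53.6,110))
f=bot.grab_frame("side");cv2.imwrite("pics/s14.png",f["image"][:,:,::-1])
```

```text
shift tool units total [ 0.254  1.583 -2.125]
tcp [ 585.4 -189.3  129.4] jaw yaw 83.6 down [ 0.002 -0.001 -1.   ] j [-0.37  0.35  1.26 -0.    1.53 -1.83] open 50.9 t 25.7 F [-0.4  0.3 -1.3]
```

View pics/s14.png

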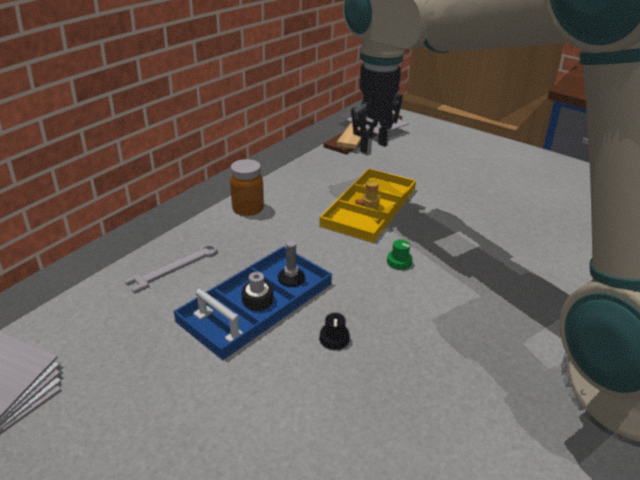

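The valve stands in the middle compartment (372,193). Next, the green knob.

Request:
{"method": "send_rows", "body": {
  "commands": [
    {"x": 0, "y": 0.26, "z": -0.35, "rx": 0, "ry": 0, "rz": 0, "claw": -0.2},
    {"x": 0, "y": 0.26, "z": -0.35, "rx": 0, "ry": 0, "rz": 0, "claw": -0.2},
    {"x": 0, "y": 0.26, "z": -0.35, "rx": 0, "ry": 0, "rz": 0, "claw": -0.2},
    {"x": 0.05, "y": 0.26, "z": -0.35, "rx": 0, "ry": 0, "rz": 0, "claw": -0.2},
    {"x": 0.1, "y": 0.26, "z": -0.36, "rx": 0, "ry": 0, "rz": 0, "claw": -0.2}
  ]
}}

```text
t: 26.25
tcp_pos: [463.0, -76.6, 115.7]
tool_rot: [0.04, 0.707, -0.039, 0.705]
wrist_force: [-0.4, 0.3, 1.3]
opening: 51.1
```

Request:
{"method": "send_rows", "body": {
  "commands": [
    {"x": 0.1, "y": 0.28, "z": -0.36, "rx": 0, "ry": 0, "rz": 0, "claw": -0.2},
    {"x": 0, "y": 0, "z": 0, "rx": 0, "ry": 0, "rz": 0, "claw": -0.2},
    {"x": 0, "y": 0, "z": 0, "rx": 0, "ry": 0, "rz": 0, "claw": -0.2},
    {"x": 0, "y": 0, "z": 0, "rx": 0, "ry": 0, "rz": 0, "claw": -0.2}
  ]
}}

```text
t: 26.65
tcp_pos: [440.5, -54.1, 109.5]
tool_rot: [0.039, 0.706, -0.04, 0.706]
wrist_force: [0.2, -0.1, -0.6]
opening: 50.7
```

Run:
```python
from h import *
from cell import bot
go(bot.get_state(),(440.3,-53.6,18.5))
f=bot.grab_frame("wrist");cv2.imwrite("pics/w15.png",f["image"][:,:,::-1])
```

```text
shift tool units total [ 1.214  0.006 -0.003]
tcp [440.5 -54.1 109.5] jaw yaw 83.6 down [-0. -0. -1.] j [-0.21 -0.1   1.8  -0.    1.45 -1.66] open 50.7 t 26.65 F [ 0.2 -0.1 -0.6]
```

View pics/w15.png

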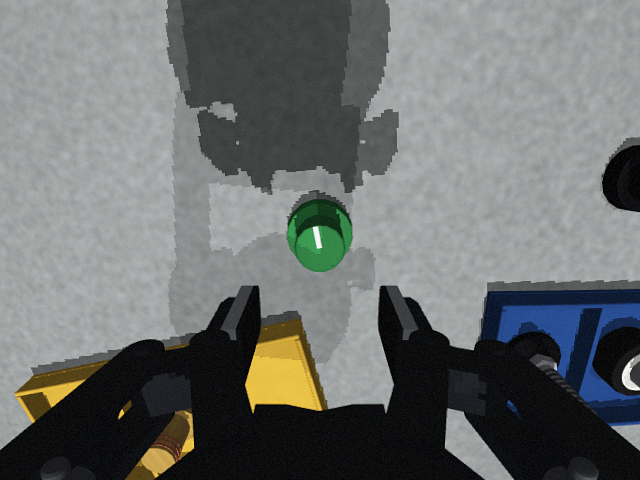

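The knob (320,245) is centred. Descending.

Request:
{"method": "send_rows", "body": {
  "commands": [
    {"x": 0.4, "y": 0, "z": 0, "rx": 0, "ry": 0, "rz": 0, "claw": -0.2},
    {"x": 0.4, "y": 0, "z": 0, "rx": 0, "ry": 0, "rz": 0, "claw": -0.2},
    {"x": 0.28, "y": 0, "z": 0, "rx": 0, "ry": 0, "rz": 0, "claw": -0.2},
    {"x": 0.12, "y": 0, "z": 0, "rx": 0, "ry": 0, "rz": 0, "claw": -0.2},
    {"x": 0, "y": 0, "z": 0, "rx": 0, "ry": 0, "rz": 0, "claw": 1}
  ],
  "force": 40
}}

```text
t: 27.2
tcp_pos: [439.8, -53.9, 18.8]
tool_rot: [0.04, 0.707, -0.04, 0.705]
wrist_force: [0.3, -0.7, -0.7]
opening: 37.9
```

Request:
{"method": "send_rows", "body": {
  "commands": [
    {"x": 0, "y": 0, "z": 0, "rx": 0, "ry": 0, "rz": 0, "claw": 1},
    {"x": 0, "y": 0, "z": 0, "rx": 0, "ry": 0, "rz": 0, "claw": 1},
    {"x": 0, "y": 0, "z": 0, "rx": 0, "ry": 0, "rz": 0, "claw": 1},
    {"x": 0, "y": 0, "z": 0, "rx": 0, "ry": 0, "rz": 0, "claw": 1},
    {"x": 0, "y": 0, "z": 0, "rx": 0, "ry": 0, "rz": 0, "claw": 1}
  ]
}}

```text
t: 27.7
tcp_pos: [440.3, -53.7, 20.1]
tool_rot: [0.039, 0.706, -0.039, 0.706]
wrist_force: [-0.4, -0.3, -0.1]
opening: 30.7
```

Request:
{"method": "send_rows", "body": {
  "commands": [
    {"x": -0.2, "y": 0, "z": 0, "rx": 0, "ry": 0, "rz": 0, "claw": 1},
    {"x": -0.5, "y": 0, "z": 0, "rx": 0, "ry": 0, "rz": 0, "claw": 1},
    {"x": -0.5, "y": 0, "z": 0, "rx": 0, "ry": 0, "rz": 0, "claw": 1},
    {"x": -0.2, "y": 0, "z": 0, "rx": 0, "ry": 0, "rz": 0, "claw": 1},
    {"x": 0, "y": 0, "z": 0, "rx": 0, "ry": 0, "rz": 0, "claw": 1}
  ]
}}

```text
t: 28.2
tcp_pos: [441.6, -54.0, 127.6]
tool_rot: [0.039, 0.704, -0.04, 0.708]
wrist_force: [0.1, -0.7, -1.2]
opening: 30.7
```

Run:
```python
from h import *
from cell import bot
go(bot.get_state(),(573.5,-109.1,128))
f=bot.grab_frame("wrist");cv2.imwrite("pics/w16.png",f["image"][:,:,::-1])
```

```text
shift tool units total [ 0.005 -0.535  1.829]
tcp [441.6 -54.  127.6] jaw yaw 83.6 down [ 0.006 -0.001 -1.   ] j [-0.2  -0.12  1.78 -0.    1.48 -1.66] open 30.7 t 28.2 F [ 0.1 -0.7 -1.2]
```

View pics/w16.png

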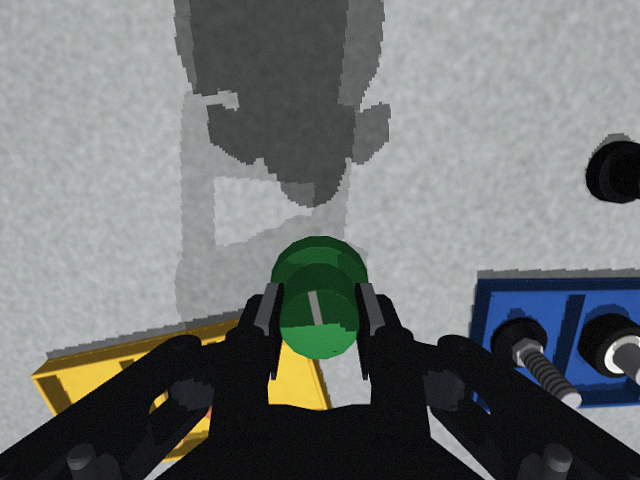

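Request:
{"method": "send_rows", "body": {
  "commands": [
    {"x": 0, "y": -0.11, "z": 0.37, "rx": 0, "ry": 0, "rz": 0, "claw": 1},
    {"x": 0, "y": -0.11, "z": 0.37, "rx": 0, "ry": 0, "rz": 0, "claw": 1},
    {"x": 0, "y": -0.11, "z": 0.37, "rx": 0, "ry": 0, "rz": 0, "claw": 1},
    {"x": 0, "y": -0.11, "z": 0.37, "rx": 0, "ry": 0, "rz": 0, "claw": 1},
    {"x": 0, "y": -0.1, "z": 0.36, "rx": 0, "ry": 0, "rz": 0, "claw": 1}
  ]
}}

```text
t: 28.75
tcp_pos: [572.9, -109.6, 122.1]
tool_rot: [0.04, 0.707, -0.039, 0.705]
wrist_force: [0.3, 0.1, 0.5]
opening: 30.7
```

Request:
{"method": "send_rows", "body": {
  "commands": [
    {"x": 0.4, "y": 0, "z": 0, "rx": 0, "ry": 0, "rz": 0, "claw": 1},
    {"x": 0.4, "y": 0, "z": 0, "rx": 0, "ry": 0, "rz": 0, "claw": 1},
    {"x": 0, "y": 0, "z": 0, "rx": 0, "ry": 0, "rz": 0, "claw": 1},
    {"x": 0, "y": 0, "z": 0, "rx": 0, "ry": 0, "rz": 0, "claw": 1},
    {"x": 0, "y": 0, "z": 0, "rx": 0, "ry": 0, "rz": 0, "claw": 1}
  ]
}}

```text
t: 29.25
tcp_pos: [573.5, -109.4, 66.3]
tool_rot: [0.039, 0.705, -0.04, 0.707]
wrist_force: [0.7, 0.0, 0.0]
opening: 30.6
```

Run:
```python
from h import *
from cell import bot
go(bot.get_state(),(573.5,-109.1,24))
f=bot.grab_frame("side");cv2.imwrite("pics/s17.png",f["image"][:,:,::-1])
```

```text
shift tool units total [ 0.563  0.004 -0.001]
tcp [ 573.5 -109.4   66.3] jaw yaw 83.6 down [ 0.002 -0.001 -1.   ] j [-0.25  0.33  1.43 -0.    1.39 -1.71] open 30.6 t 29.25 F [0.7 0.  0. ]
```

View pics/s17.png

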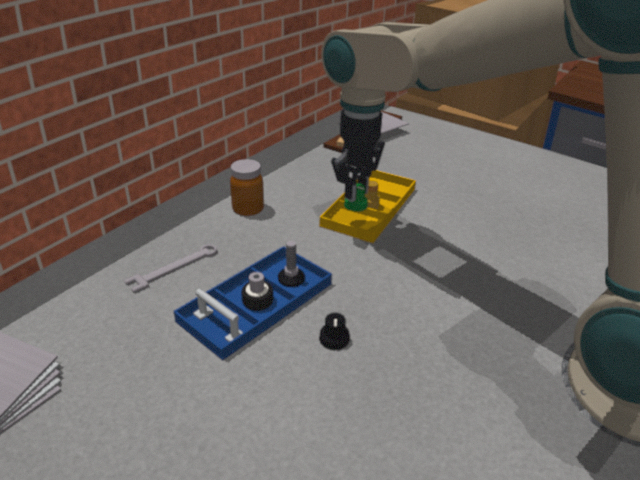

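Request:
{"method": "send_rows", "body": {
  "commands": [
    {"x": 0.25, "y": 0, "z": 0, "rx": 0, "ry": 0, "rz": 0, "claw": 1},
    {"x": 0.2, "y": 0, "z": 0, "rx": 0, "ry": 0, "rz": 0, "claw": 1},
    {"x": 0.1, "y": 0, "z": 0, "rx": 0, "ry": 0, "rz": 0, "claw": 1},
    {"x": 0, "y": 0, "z": 0, "rx": 0, "ry": 0, "rz": 0, "claw": 1},
    {"x": 0, "y": 0, "z": 0, "rx": 0, "ry": 0, "rz": 0, "claw": 1}
  ]
}}

```text
t: 29.8
tcp_pos: [573.0, -109.3, 23.9]
tool_rot: [0.039, 0.706, -0.039, 0.706]
wrist_force: [0.9, 0.5, -0.9]
opening: 30.7
```

Request:
{"method": "send_rows", "body": {
  "commands": [
    {"x": 0.02, "y": 0, "z": 0, "rx": 0, "ry": 0, "rz": 0, "claw": 1},
    {"x": 0, "y": 0, "z": 0, "rx": 0, "ry": 0, "rz": 0, "claw": 1},
    {"x": 0, "y": 0, "z": 0, "rx": 0, "ry": 0, "rz": 0, "claw": 1}
  ]
}}

```text
t: 30.1
tcp_pos: [573.2, -109.4, 23.4]
tool_rot: [0.039, 0.706, -0.04, 0.706]
wrist_force: [-3.1, 1.1, 7.5]
opening: 30.8
```

Contact. Releasing and retreating.

Request:
{"method": "send_rows", "body": {
  "commands": [
    {"x": 0, "y": 0, "z": 0, "rx": 0, "ry": 0, "rz": 0, "claw": 0},
    {"x": 0, "y": 0, "z": 0, "rx": 0, "ry": 0, "rz": 0, "claw": 0},
    {"x": 0, "y": 0, "z": 0, "rx": 0, "ry": 0, "rz": 0, "claw": 0},
    {"x": 0, "y": 0, "z": 0, "rx": 0, "ry": 0, "rz": 0, "claw": 0},
    {"x": -0.3, "y": 0, "z": 0, "rx": 0, "ry": 0, "rz": 0, "claw": 0}
  ]
}}

```text
t: 30.6
tcp_pos: [570.6, -108.7, 41.3]
tool_rot: [0.04, 0.708, -0.039, 0.704]
wrist_force: [-0.2, -0.6, -0.3]
opening: 43.1
```

Request:
{"method": "send_rows", "body": {
  "commands": [
    {"x": -0.5, "y": 0, "z": 0, "rx": 0, "ry": 0, "rz": 0, "claw": 0},
    {"x": -0.5, "y": 0, "z": 0, "rx": 0, "ry": 0, "rz": 0, "claw": 0},
    {"x": -0.5, "y": 0, "z": 0, "rx": 0, "ry": 0, "rz": 0, "claw": 0},
    {"x": 0, "y": 0, "z": -0.5, "rx": 0, "ry": 0, "rz": 0, "claw": 0},
    {"x": 0, "y": 0, "z": -0.5, "rx": 0, "ry": 0, "rz": 0, "claw": 0}
  ]
}}

```text
t: 31.1
tcp_pos: [498.3, -101.0, 158.3]
tool_rot: [0.039, 0.705, -0.04, 0.707]
wrist_force: [-0.6, -0.6, 0.2]
opening: 42.7
```

Request:
{"method": "send_rows", "body": {
  "commands": [
    {"x": 0, "y": 0, "z": -0.5, "rx": 0, "ry": 0, "rz": 0, "claw": 0},
    {"x": 0, "y": 0, "z": -0.5, "rx": 0, "ry": 0, "rz": 0, "claw": 0},
    {"x": 0, "y": 0, "z": -0.5, "rx": 0, "ry": 0, "rz": 0, "claw": 0},
    {"x": 0, "y": 0, "z": 0, "rx": 0, "ry": 0, "rz": 0, "claw": 0},
    {"x": 0, "y": 0, "z": 0, "rx": 0, "ry": 0, "rz": 0, "claw": 0}
  ]
}}

```text
t: 31.6
tcp_pos: [386.5, -88.5, 157.6]
tool_rot: [0.039, 0.705, -0.04, 0.707]
wrist_force: [0.1, -0.1, 0.6]
opening: 42.7
```

Run:
```python
from h import *
from cell import bot
s=bot.get_state();go(s)
f=bot.grab_frame("top");cv2.imwrite("pics/t18.png",f["image"][:,:,::-1])
g=bot.grab_frame("side");cv2.imwrite("pics/s18.png",g["image"][:,:,::-1])
P=cloud(f)
T={"blue":((575.3,186.2),83.65),"yellow":((584.5,-188.3),97.9)}
for n,(c,a) in T.items():
    a=np.radians(a);ey=np.array([np.cos(a),np.sin(a)]);ex=np.array([ey[1],-ey[0]])
    d=P[...,:2]-np.array(c);X=d@ex;Y=d@ey
    for k in(-80,0,80):
        m=(abs(X)<50)&(abs(Y-k)<34)&(P[...,2]>14)&(P[...,2]<120)
        if m.sum()<15: print(n,k,"empty",m.sum());continue
        zt=np.percentile(P[...,2][m],97);t=m&(P[...,2]>zt-6)
        print(n,k,"ztop",round(float(zt),1),"x",((X[t].min()+X[t].max())/2).round(1),"y",((Y[t].min()+Y[t].max())/2).round(1),"ext",np.ptp(X[t]).round(1),np.ptp(Y[t]).round(1))
o=dict(np.load("top0.npz"))
diff=cv2.absdiff(o["image"],f["image"]).max(2)
print("changes spanner",(diff[145:185,165:265]>40).sum(),"jar",(diff[110:170,308:356]>40).sum(),"bknob",(diff[312:344,212:244]>40).sum())
```

```text
tcp [386.5 -88.5 157.6] jaw yaw 83.6 down [ 0.002 -0.001 -1.   ] j [-0.32 -0.29  1.86 -0.    1.57 -1.78] open 42.7 t 31.6 F [ 0.1 -0.1  0.6]
blue -80 ztop 81.2 x -0.2 y -81.2 ext 15.0 15.1
blue 0 ztop 58.2 x -2.1 y -0.7 ext 21.8 22.9
blue 80 ztop 54.3 x -0.9 y 79.5 ext 88.7 12.3
yellow -80 empty 0
yellow 0 ztop 60.6 x -0.2 y -0.7 ext 25.4 26.0
yellow 80 ztop 48.8 x -0.3 y 79.9 ext 31.0 30.2
changes spanner 0 jar 0 bknob 0
```

View pics/t18.png

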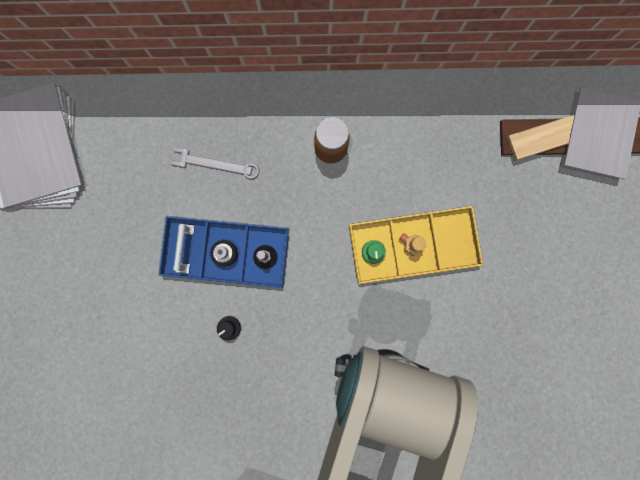

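View pics/s18.png

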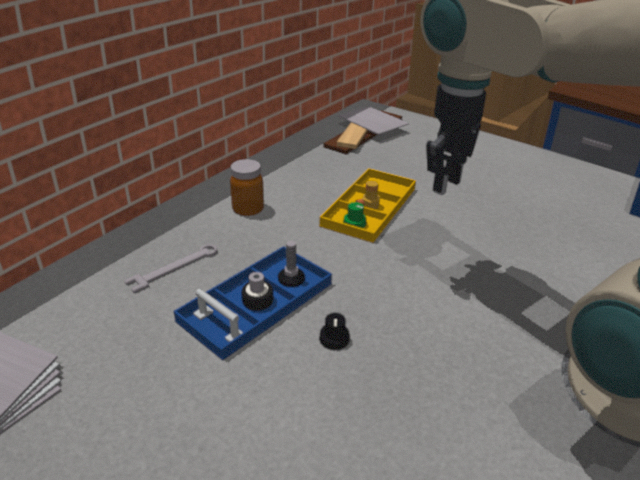

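Both views show all five parts upright and each centred in its own compartment. The black knob, jar and spanner haven't moved. Handing in.

```bash
python3 -c "
from cell import bot
print(bot.job_done())"
```

```text
the job is handed in; nothing more can be done
None
```

Both kits are made up and the job is handed in; the arm finished at about 32 s of the 122 s allowed, and the hand-in reports no verdict.

- **Blue tray (compartments at y = -80, 0, +80):** the foot, the wheel and the handle, in that order. The handle lies along the tray's x.
- **Yellow tray:** the valve is in the middle compartment and the green knob in the +80 one. The -80 compartment is empty.

**Last checks:**
- **Position:** every part measured within about 2 mm of its compartment's centre.
- **Height:** part tops read 2–3 mm above nominal plus the 4 mm floor. They read 1–3 mm high at the start too, so I take this as camera bias and the parts as flat on the floor.
- **Upright:** the final top and side views show all five parts standing upright. I did not measure their tilt as a number.
- **Left alone:** the black knob, jar and spanner showed no pixel change between the first and last top views.
- **Clear of the robot:** the gripper was well away from everything at hand-in.

No check failed. The first move call was refused because rows must carry every key, so I resent it. Readings taken just after a move were a few millimetres off, up to 8 mm in height at worst, so I let the arm settle before the later placements.

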